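# Dispense a two-tablet dose into a cup and set it on the medicine tray

### The job

Take the yellow dose cup from the aluminium tray, stand it under the spout of the tablet dispenser and let go of it, then give the blue plunger two full strokes, each time pressing it gently down until it meets its stop and letting it come right up again, so that exactly two tablets drop into the cup. Then stand the cup upright, with both tablets in it, back on the tray, and leave the other things where they are.

Things in the scene. Friction and masses are not known exactly. Their poses are not given: they have to be found in the camera images.
- dispenser: White bench dispenser for single tablets, fixed, on a grey base plate 150x94 mm. Origin on the table under the axis of the clear tablet magazine; +z up, -x its front (chute and spout), +x to the plunger. Linkage case x +18..+80, y +-36, 126 mm high; magazine 26 mm square to 168 mm high; base plate x -63..+87.
- cup_spot (a point): Point on the table straight under the middle of the spout, 102 mm in front (-x) of the dispenser's origin; stand the cup here. Spout: clear hood x +-16, y +-14 mm about this point, underside 60 mm and top 84 mm above the table; behind it a steel chute 27 mm wide rises at 30 degrees to the magazine. The cup (50 mm) passes under the spout; both sides are open for fingers.
- knob_top (a point): Middle of the flat top of the blue plunger knob (38 mm across, 15 mm thick), 190 mm above the table at rest, 49 mm behind (+x) the magazine axis. It moves straight down against a spring (under 4 N at first, 6 to 8 N at the stop) until it meets a hard stop, a knurled brass nut set differently on each dispenser: stroke anywhere from 20 to 40 mm. It rises by itself.
- dose_cup: Loose round yellow plastic cup, open on top, 50 mm high, 54 mm across the rim, 43 mm across the foot, wall 2.5 mm, 20 to 45 g, standing on the tray (its underside 7 mm above the table). Origin in the middle of its underside, z up. Grip it across the outside, 10 to 15 mm below the rim.
- tray: Flat aluminium tray on four rubber feet, 120 (x) by 130 (y) mm, 0.6 kg; its floor is 7 mm, its rim 17 mm above the table. Origin in the middle of its underside, z up.
- tablet_1: Salmon-pink tablet, 20 mm across, 7 mm thick, 10 g, lowest of four in the magazine; origin in the middle of its underside. A pusher moved by the plunger shoves the lowest tablet off its ledge only in the last 1 to 2 mm before the stop; it then slides down into the spout in about 0.5 s. After a shorter stroke the tablet stays half out and the feed may jam.
- tablet_2: The same, second from below. It drops on to the ledge when the plunger has come fully up after the first stroke.
- tablet_3: The same, third from below; it must stay in the magazine.
- antiseptic_bottle: Bystander: green squeeze bottle with white nozzle, 41x61x99 mm. Origin under its middle. A wall pier, floor to ceiling, stands beside it: x from 0.51 m, y -0.08 to +0.04 m.
- bench_timer: Bystander: round orange and white kitchen-type timer, 62 mm across, 44 mm high. Origin under its middle.
Not all that is in view belongs to the job. Of the things like the dose_cup, leave any that is black; of the rest the smaller one is meant.

How it is judged:
By the outcome, as a careful person would: the job done as asked, in the order asked, and still so for the second after the job is handed in, with the robot touching nothing.
It also fails if it takes over 72 s, if anything falls off the work surface, if the arm or the gripper's body presses on something with over 40 N, if the wrist force passes 120 N, or if a joint passes its speed limit or range.

### The arm

A 6-joint arm with a two-finger parallel gripper is mounted at the origin on a cart in front of the work surface, level with it; the furniture and walls round the work are solid. World frame = base frame: x ahead of the robot, y to its left, z up, the work surface at z = 0. Lengths are in m, angles in rad, forces in N, time in s.
With the tool pointing down it reaches from about 0.275 to 0.875 m from the base axis. Payload 12.5 kg.
Tool frame: the origin (TCP) lies midway between the tips of the shut fingers; the grasp point (between the pads) lies 19 mm behind it; x points along the fingers, z is the direction in which the jaws open and shut, and the axes are right-handed (so a half turn about x gives the same grasp; the last joint's range is limited). The gripper opens to 85 mm and grips with 20 to 120 N. Pads are 22 mm wide; open, the fingers measure 114 mm over their backs; the gripper's body (76 mm by 85 mm) begins 54 mm behind the grasp point. The pads swing forward as they close: fully open they stand 13 mm farther back than shut.
Start: joints at [1.037, 0.351, 1.652, -0, 1.139, -0.085], TCP at [0.239, 0.496, 0.231] pointing down, gripper open.
Joint ranges: [-2.75, 2.75], [-0.79, 2.1], [0.01, 2.65], [-1.57, 4.71], [0.07, 3.14], [-2.87, 2.87]. Speed limits (rad/s): [2.22, 2.22, 2.79, 3.14, 3.14, 3.14].

### API

Orientations are given as a unit quaternion [x, y, z, w].
In Python, from rig import r gives the robot as it stands.
- The arm moves only by the tool send_rows, never from a script. Its arguments are lists of equal length, an entry for each row: "slide": the shift along the tool's x, y, z in mm, a list of three; "angular": the turn, a rotation vector about the tool's x, y, z in degrees, a list of three; "fingers": the finger opening in mm, from 0 to 85.4. A call has 1 to 10 rows; each row is the pose to reach, as a shift and turn from the pose measured when the call began, along the tool's axes at that moment; what a row does not reach only later rows make up. A row lasts 1/8 s, in which the tool goes at most 62.5 mm and 10.7 degrees, less where a joint would pass 70% of its speed; a pose out of reach is approached as far as the arm can. A call with a gripper value outside its range is refused whole. The fingers move at their own pace and stop on an object; the grip force is fixed at half the most. Time passes only in rows, so rows that repeat a pose let the fingers close. It gives the time, the measured TCP pose, the force and the opening at its end, in the units of the state.
- r.get_obs(): the state, without advancing time (a new reading comes with each control period).
- r.read_camera(name): name is "scene" or "top"; returns (picture, depth): 480x640x3 uint8, red, green, blue; 480x640 float32, m along the optical axis (not along the pixel's ray), 0 where there is no reading.
- r.camera_model(name): a dict with "K" (3x3 intrinsics, pixels), "k1" (the pictures are not rectified: a ray, as slopes to the right and down, at radius r is drawn at 1 + k1 r^2 times it, then the intrinsics apply), "extrinsics" (4x4, takes a point from world to camera coordinates). Camera axes: x right, y up, looking along -z (the intrinsics and any distortion apply to the point x, -y, -z); pixel columns grow to the right and rows downward; lengths in m; the calibration is good to about 2 mm. A picture is of the moment at which its call begins. camera_model takes no time and is no camera call.
- r.close_job(): hands the job in, once; it reports no verdict.
The state is a dict: "clock": time; "joints": joint angles; "joint_velocities": joint speeds; "joint_efforts": joint torques, N m; "eef_pos": TCP position; "tool_rot": TCP orientation; "force": force on the tool from outside, world axes, zero at the start; "torque": the same for the moment, N m; "gripper_width": opening from 0.0 (shut) to 1.0 (fully open).
Only numpy, scipy, OpenCV 4.12 (cv2) and the standard library are available. Lean on these libraries where they do the work, as an engineer would, in place of code of your own. Each camera call takes 0.05 s, during which the arm holds its last target.

## Working session

There is one attempt and no reset: what is moved stays moved. The work goes in short steps, Python scripts to look and compute and a tool call to move; the robot and the scene stay as the last step left them, time stands still between calls to the robot, and variables do not carry over. Pictures are saved under pics/ and viewed, and the job is handed in when it is done.

Besides the shell and the picture viewer there is one more tool, called after "Request:" as name(argument=value, ...) on one line, values as JSON. send_rows: Moves the arm, as the interface text tells. Its arguments: {"type":"object","properties":{"slide":{"type":"array"},"angular":{"type":"array"},"fingers":{"type":"array"}},"required":["slide","angular","fingers"]}

```bash
ls; mkdir -p pics; cat > h.py <<'E'
import numpy as np, cv2, pickle
from rig import r
def snap(n,tag):
    p,d=r.read_camera(n); cv2.imwrite(f'pics/{tag}.png',cv2.cvtColor(p,cv2.COLOR_RGB2BGR)); np.savez(f'pics/{tag}.npz',p=p,d=d); return p,d
def ray(n,u,v):
    m=r.camera_model(n);K=np.array(m['K']);k1=m['k1'];E=np.array(m['extrinsics'])
    xd=(u-K[0,2])/K[0,0];yd=(v-K[1,2])/K[1,1];x,y=xd,yd
    for _ in range(30):
        s=1+k1*(x*x+y*y);x,y=xd/s,yd/s
    dc=np.array([x,-y,-1.]);R=E[:3,:3];t=E[:3,3]
    return -R.T@t,R.T@dc
def onz(n,u,v,z):
    o,d=ray(n,u,v);return o+d*(z-o[2])/d[2]
def at(n,u,v,dep):
    o,d=ray(n,u,v);return o+d*dep
def proj(n,P):
    m=r.camera_model(n);K=np.array(m['K']);k1=m['k1'];E=np.array(m['extrinsics'])
    c=E[:3,:3]@np.array(P)+E[:3,3];x,y=c[0]/-c[2],-c[1]/-c[2];s=1+k1*(x*x+y*y)
    return np.array([K[0,0]*x*s+K[0,2],K[1,1]*y*s+K[1,2]])
def cloud(n,d):
    m=r.camera_model(n);K=np.array(m['K'],float);k1=m['k1'];E=np.array(m['extrinsics'])
    v,u=np.mgrid[:480,:640];pts=np.stack([u,v],-1).reshape(-1,1,2).astype(float)
    xy=cv2.undistortPoints(pts,K,np.array([k1,0,0,0,0.])).reshape(480,640,2)
    c=np.stack([xy[...,0]*d,-xy[...,1]*d,-d],-1)
    return (c-E[:3,3])@E[:3,:3]
E
python3 - <<'E'
from h import *
for n in('scene','top'):
    snap(n,n+'0');m=r.camera_model(n);o,_=ray(n,320,240);print(n,m['K'],m['k1'],o, onz(n,320,240,0))
print(r.get_obs())
E
```

```text
pics
scene [[498.85304581   0.         316.98295551]
 [  0.         498.85304581 235.42940998]
 [  0.           0.           1.        ]] -0.13777821262652312 [-0.25916954 -0.34669459  0.73655329] [ 0.66980019 -0.27694864  0.        ]
top [[583.8288322    0.         314.35918004]
 [  0.         583.8288322  239.24872698]
 [  0.           0.           1.        ]] -0.13156711609181418 [ 0.27870584 -0.25483549  1.25061373] [ 0.5369222  -0.27318029  0.        ]
{'clock': 0.1, 'joints': array([ 1.03741354e+00,  3.51158013e-01,  1.65234832e+00, -1.37824966e-05,
        1.13911068e+00, -8.46085977e-02]), 'joint_velocities': array([-0.00152151, -0.00122764, -0.0021908 ,  0.00035973, -0.00065749,
        0.00073408]), 'joint_efforts': array([ 4.95363602e-04, -5.06825030e+01, -2.91873962e+01,  3.93034725e-06,
        2.66150179e-03, -1.84341485e-05]), 'eef_pos': array([0.23845748, 0.49529147, 0.23083007]), 'tool_rot': array([-0.3763826 ,  0.59903841,  0.37604256,  0.59839879]), 'force': array([-0.75607555,  0.56596981,  0.37759718]), 'torque': array([-0.0191813 , -0.00393706, -0.02047263]), 'gripper_width': 1.001578604659572}
```

View pics/scene0.png

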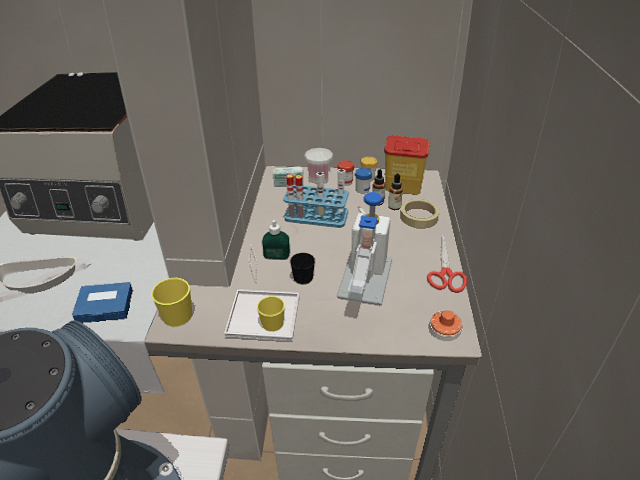

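View pics/top0.png

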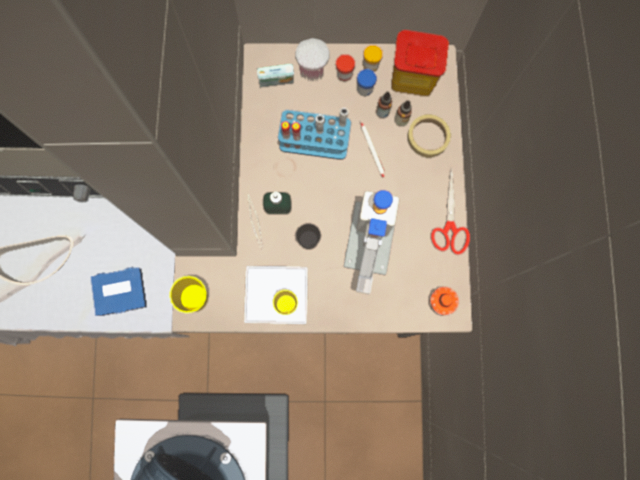

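Candidates for the cup: the large yellow cup (scene 172,302; top 188,295), the black cup (scene 303,268; top 307,236) and the small yellow cup on the tray (scene 271,314; top 286,302). I choose the small yellow one on the tray. Next I measure it and check it in a crop.

```bash
python3 - <<'E'
from h import *
for n in('scene','top'):
    z=np.load(f'pics/{n}0.npz');p,d=z['p'],z['d'];C=cloud(n,d)
    hsv=cv2.cvtColor(p,cv2.COLOR_RGB2HSV)
    print(n)
    for nm,lo,hi in(('yel',(22,150,80),(35,255,255)),('blue',(105,150,90),(125,255,255)),('orange',(3,150,120),(15,255,255))):
        m=cv2.inRange(hsv,lo,hi);k,l,s,c=cv2.connectedComponentsWithStats(m)
        for i in range(1,k):
            if s[i,4]>60:
                P=C[(l==i)&(d>0)];print(nm,s[i],c[i].round(1),np.median(P,0).round(3),P.min(0).round(3),P.max(0).round(3))
z=np.load('pics/top0.npz');p,d=z['p'],z['d'];C=cloud('top',d)
w=cv2.cvtColor(p[180:340,230:480],cv2.COLOR_RGB2BGR)
cv2.imwrite('pics/crop_top.png',cv2.resize(w,None,fx=3.2,fy=3.2,interpolation=cv2.INTER_CUBIC)[:600])
p=np.load('pics/scene0.npz')['p']
w=cv2.cvtColor(p[180:345,220:420],cv2.COLOR_RGB2BGR)
cv2.imwrite('pics/crop_sc.png',cv2.resize(w,None,fx=3.6,fy=3.6,interpolation=cv2.INTER_CUBIC))
# table level check
print(C[250,350:352],C[330-20,400],C[280,260])
E
```

```text
scene
yel [362 157  15   7  62] [369.3 160.2] [ 0.958 -0.396  0.057] [ 0.94  -0.414  0.055] [ 0.981 -0.376  0.061]
yel [386 156  40  38 545] [405.9 174.1] [ 0.88  -0.497  0.056] [ 0.868 -0.535  0.002] [ 0.896 -0.439  0.114]
yel [ 152  279   40   47 1374] [173.  301.2] [ 0.406 -0.003  0.045] [ 0.37  -0.04   0.002] [0.447 0.034 0.073]
yel [258 297  26  34 693] [271.1 312.7] [ 0.402 -0.201  0.037] [ 0.367 -0.226  0.008] [ 0.421 -0.176  0.058]
blue [356 168  15  12 135] [363.1 173.7] [ 0.885 -0.378  0.056] [ 0.871 -0.397  0.046] [ 0.916 -0.359  0.06 ]
blue [364 192  19  13 183] [372.9 198.2] [ 0.571 -0.391  0.188] [ 0.558 -0.428  0.018] [ 0.826 -0.373  0.191]
blue [359 216  18  12 164] [367.8 221.7] [ 0.526 -0.382  0.163] [ 0.509 -0.398  0.157] [ 0.546 -0.364  0.169]
orange [338 161  16  11 113] [345.8 165.2] [ 0.928 -0.332  0.057] [ 0.91  -0.351  0.045] [ 0.954 -0.31   0.061]
orange [432 311  29  24 449] [445.9 322.3] [ 0.392 -0.534  0.024] [ 0.372 -0.566  0.016] [ 0.426 -0.51   0.046]
top
yel [365  46  16  16 215] [372.6  53.6] [ 0.958 -0.393  0.058] [ 0.937 -0.41   0.051] [ 0.98  -0.3
[... 581 characters left out ...]
8] [377.2 227. ] [ 0.529 -0.38   0.164] [ 0.513 -0.396  0.159] [ 0.544 -0.364  0.17 ]
orange [424  46  14  24  94] [433.5  59.3] [ 0.904 -0.516  0.131] [ 0.882 -0.523  0.124] [ 0.939 -0.493  0.137]
orange [336  55  19  18 268] [344.9  63.4] [ 0.932 -0.329  0.058] [ 0.912 -0.349  0.05 ] [ 0.955 -0.309  0.066]
orange [431 221  39  33 423] [451.1 236.7] [ 0.547 -0.562  0.008] [ 0.507 -0.63  -0.103] [ 0.586 -0.516  0.015]
orange [431 287  27  27 547] [444.  300.3] [ 0.401 -0.534  0.026] [ 0.375 -0.565  0.018] [ 0.431 -0.507  0.049]
[[ 0.51355937 -0.33817644  0.00664653]
 [ 0.51214559 -0.33983271  0.01415961]] [ 3.83942286e-01 -4.44775716e-01  4.25365408e-04] [ 0.44790148 -0.14391288  0.00362358]
```

View pics/crop_top.png

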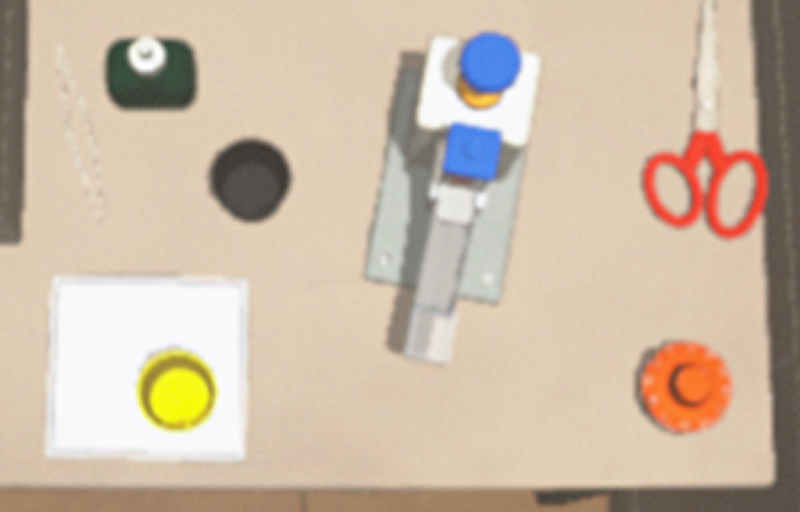

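View pics/crop_sc.png

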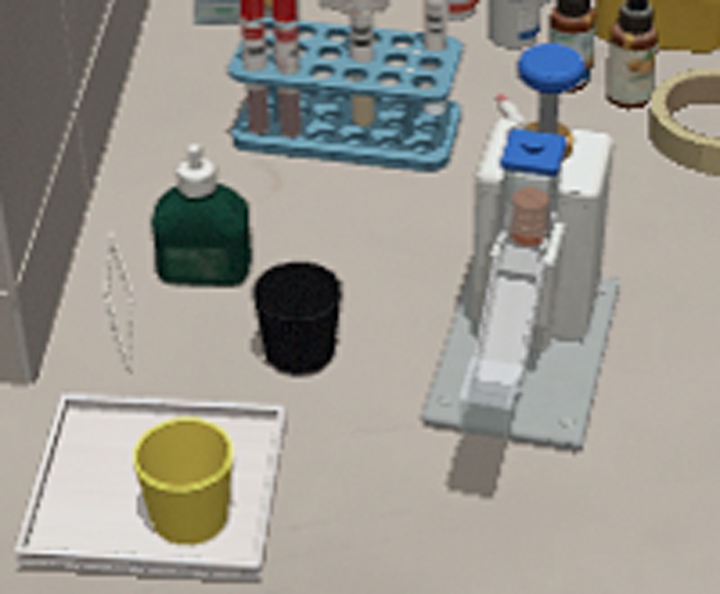

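```bash
python3 - <<'E'
from h import *
q={}
for n in('scene','top'):
    p=np.load(f'pics/{n}0.npz')['p'];hsv=cv2.cvtColor(p,cv2.COLOR_RGB2HSV)
    def mask(lo,hi,x0,y0,x1,y1):
        m=cv2.inRange(hsv,lo,hi);o=np.zeros_like(m);o[y0:y1,x0:x1]=m[y0:y1,x0:x1];return o
    b=(250,285,300,335)
    m=mask((22,100,60),(35,255,255),*b)
    cs=max(cv2.findContours(m,0,1)[0],key=cv2.contourArea)
    P=np.array([onz(n,u,v,.057)for u,v in cs[:,0]])
    if n=='top':
        print('cup hull xy extents at z57',P.min(0),P.max(0), cv2.minEnclosingCircle((P[:,:2]*1000).astype(np.float32)))
    else: # rim: upper half of contour only
        sel=cs[:,0][:,1]<cs[:,0][:,1].min()+12
        Q=P[sel][:,:2];A=np.c_[2*Q,np.ones(len(Q))];s=np.linalg.lstsq(A,(Q**2).sum(1),rcond=None)[0];print('scene rim circle',s[:2],np.sqrt(s[2]+s[:2]@s[:2]))
    for nm,bx,z in(('knob',(360,188,395,212),.19),('cap',(350,210,395,240),.168)):
        m=mask((105,120,80),(125,255,255),*bx)
        cs=max(cv2.findContours(m,0,1)[0],key=cv2.contourArea)
        (u,v),_=cv2.minEnclosingCircle(cs)
        ys,xs=np.nonzero(m);
        print(n,nm,(u,v),onz(n,u,v,z).round(4),'mean',onz(n,xs.mean(),ys.mean(),z).round(4), 'bbox',xs.min(),xs.max(),ys.min(),ys.max())
        if nm=='knob' and n=='scene':
            u=(xs.min()+xs.max())/2; print('widest row',[ (y,(xs[ys==y].min(),xs[ys==y].max())) for y in range(ys.min(),ys.max()+1)])
# tray corners from crop (scale 3.2, off 230,180)
for c in((52,276),(247,279),(243,459),(46,457)): print('tray',onz('top',230+c[0]/3.2,180+c[1]/3.2,.017).round(3))
for c in((366,279),(497,301),(402,52)): print('plate',onz('top',230+c[0]/3.2,180+c[1]/3.2,.006).round(3))
for c in((406,356),(447,363),(416,308),(456,313)): print('hood',onz('top',230+c[0]/3.2,180+c[1]/3.2,.084).round(3))
for c in((424,422),(585,446),(618,282)): print('plate sc',onz('scene',220+c[0]/3.6,180+c[1]/3.6,.006).round(3))
for c in((470,385),(513,395),(481,358),(521,368)): print('hood sc',onz('scene',220+c[0]/3.6,180+c[1]/3.6,.084).round(3))
E
```

```text
scene rim circle [ 0.39426263 -0.20099913] 0.02475396781242892
scene knob (373.0, 199.0) [ 0.5651 -0.391   0.19  ] mean [ 0.5686 -0.3904  0.19  ] bbox 364 382 188 205Traceback (most recent call last):
  File "<stdin>", line 23, in <module>
    return umr_minimum(a, axis, None, out, keepdims, initial, where)
ValueError: zero-size array to reduction operation minimum which has no identity
```

```bash
python3 - <<'E'
from h import *
n='top'
p=np.load(f'pics/{n}0.npz')['p'];hsv=cv2.cvtColor(p,cv2.COLOR_RGB2HSV)
def mask(lo,hi,x0,y0,x1,y1):
    m=cv2.inRange(hsv,lo,hi);o=np.zeros_like(m);o[y0:y1,x0:x1]=m[y0:y1,x0:x1];return o
m=mask((22,80,50),(35,255,255),260,280,300,320)
cs=max(cv2.findContours(m,0,1)[0],key=cv2.contourArea)
P=np.array([onz(n,u,v,.057)for u,v in cs[:,0]])
print('cup',P.min(0),P.max(0),cv2.minEnclosingCircle((P[:,:2]*1000).astype(np.float32)))
for nm,bx,z in(('knob',(360,188,395,212),.19),('cap',(350,210,395,240),.168)):
    m=mask((105,120,80),(125,255,255),*bx)
    cs=max(cv2.findContours(m,0,1)[0],key=cv2.contourArea)
    (u,v),_=cv2.minEnclosingCircle(cs);print(nm,(u,v),onz(n,u,v,z).round(4))
p=np.load(f'pics/scene0.npz')['p'];hsv=cv2.cvtColor(p,cv2.COLOR_RGB2HSV)
m=cv2.inRange(hsv,(105,120,80),(125,255,255))
for nm,(x0,y0,x1,y1),z in(('knob',(360,191,385,207),.19),('cap',(355,212,380,230),.168)):
    ys,xs=np.nonzero(m[y0:y1,x0:x1]);ys+=y0;xs+=x0
    print('scene',nm,[(y,xs[ys==y].min(),xs[ys==y].max()) for y in np.unique(ys)],onz('scene',xs.mean(),ys.mean(),z))
for c in((52,276),(247,279),(243,459),(46,457)): print('tray',onz('top',230+c[0]/3.2,180+c[1]/3.2,.017).round(3))
for c in((366,279),(497,301),(402,52)): print('plate',onz('top',230+c[0]/3.2,180+c[1]/3.2,.006).round(3))
for c in((406,356),(447,363),(416,308),(456,313)): print('hood',onz('top',230+c[0]/3.2,180+c[1]/3.2,.084).round(3))
for c in((424,422),(585,446),(618,282)): print('plate sc',onz('scene',220+c[0]/3.6,180+c[1]/3.6,.006).round(3))
for c in((470,385),(513,395),(481,358),(521,368)): print('hood sc',onz('scene',220+c[0]/3.6,180+c[1]/3.6,.084).round(3))
p=cv2.imread('pics/scene0.png');cv2.imwrite('pics/c2.png',cv2.resize(p[185:310,330:400],None,fx=4.8,fy=4.8,interpolation=cv2.INTER_CUBIC))
E
```

```text
cup [ 0.37091601 -0.22529322  0.057     ] [ 0.42220476 -0.17601706  0.057     ] ((396.20947265625, -199.95816040039062), 26.23672866821289)
knob (382.7799987792969, 199.22000122070312) [ 0.5766 -0.389   0.19  ]
cap (377.0, 227.0) [ 0.5278 -0.3794  0.168 ]
scene knob [(np.int64(192), np.int64(370), np.int64(375)), (np.int64(193), np.int64(367), np.int64(378)), (np.int64(194), np.int64(366), np.int64(379)), (np.int64(195), np.int64(365), np.int64(380)), (np.int64(196), np.int64(365), np.int64(380)), (np.int64(197), np.int64(364), np.int64(381)), (np.int64(198), np.int64(364), np.int64(381)), (np.int64(199), np.int64(364), np.int64(382)), (np.int64(200), np.int64(365), np.int64(382)), (np.int64(201), np.int64(365), np.int64(382)), (np.int64(202), np.int64(367), np.int64(380)), (np.int64(203), np.int64(367), np.int64(379)), (np.int64(204), np.int64(368), np.int64(378)), (np.int64(205), np.int64(372), np.int64(374))] [ 0.56744    -0.39081329  0.19      ]
scene cap [(np.int64(216), np.int64(362), np.int64(366)), (np.int64(217), np.int64(362), np.int64(374)), (np.int64(218), np.int64(361), 
[... 354 characters left out ...]
(226), np.int64(360), np.int64(374)), (np.int64(227), np.int64(365), np.int64(374)), (np.int64(228), np.int64(372), np.int64(373))] [ 0.51856889 -0.38106607  0.168     ]
tray [ 0.476 -0.115  0.017]
tray [ 0.474 -0.246  0.017]
tray [ 0.354 -0.243  0.017]
tray [ 0.355 -0.114  0.017]
plate [ 0.476 -0.326  0.006]
plate [ 0.461 -0.414  0.006]
plate [ 0.635 -0.352  0.006]
hood [ 0.415 -0.346  0.084]
hood [ 0.41  -0.372  0.084]
hood [ 0.445 -0.353  0.084]
hood [ 0.442 -0.378  0.084]
plate sc [ 0.474 -0.326  0.006]
plate sc [ 0.459 -0.418  0.006]
plate sc [ 0.603 -0.443  0.006]
hood sc [ 0.424 -0.352  0.084]
hood sc [ 0.418 -0.374  0.084]
hood sc [ 0.445 -0.357  0.084]
hood sc [ 0.439 -0.378  0.084]
```

View pics/c2.png

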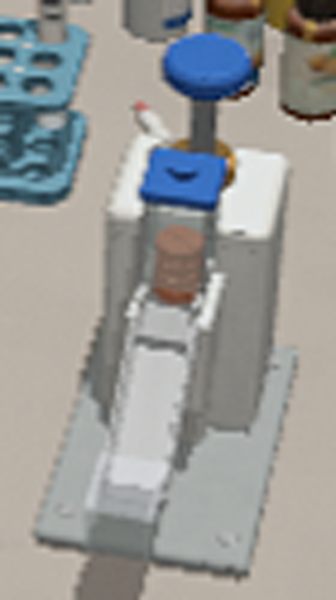

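The crops confirm the small yellow cup on the tray, top pixel about (285,302), world about (0.396, -0.200). The spout spot is about (0.428, -0.361), dispenser yaw about -10.5°, and the knob is at (0.577, -0.389). A vertical gripper body would foul the rising chute, so I'll grip with the tool tilted about 40° forward. First I swing across close to the base to stay clear of the pier.

```bash
cat >> h.py <<'E'
from scipy.spatial.transform import Rotation as Ro
def Rt(yaw,tilt,flip=0):
    ps,t=np.radians(yaw),np.radians(tilt);f=np.array([np.cos(ps),np.sin(ps),0]);l=np.array([-np.sin(ps),np.cos(ps),0])
    x=np.sin(t)*f-np.cos(t)*np.array([0,0,1.]);z=-l if flip else l
    return np.c_[x,np.cross(z,x),z]
def go(P,R=None):
    o=r.get_obs();R0=Ro.from_quat(o['tool_rot']).as_matrix();p=o['eef_pos']
    s=R0.T@(np.array(P)-p)*1000
    a=np.zeros(3) if R is None else np.degrees(Ro.from_matrix(R0.T@R).as_rotvec())
    print('slide',s.round(1),'ang',a.round(1))
def st():
    o=r.get_obs();print('t',round(o['clock'],2),'p',o['eef_pos'].round(4),'j',o['joints'].round(2),'F',o['force'].round(1),'g',round(o['gripper_width'],3));print(Ro.from_quat(o['tool_rot']).as_matrix().round(3).tolist())
E
python3 - <<'E'
from h import *
st()
for f in(0,1):
  go((.33,.1,.25),Rt(15,15,f)); go((.34,-.14,.2),Rt(-10,40,f))
z=np.load('pics/top0.npz');C=cloud('top',z['d'])
for u,v in((120,290),(30,260),(200,240),(80,190),(10,180),(60,250)): print(u,v,C[v,u].round(3))
E
```

```text
t 0.1 p [0.2385 0.4953 0.2308] j [ 1.04  0.35  1.65 -0.    1.14 -0.08] F [-0.8  0.6  0.4] g 1.002
[[-0.001, -0.901, 0.434], [-0.001, 0.434, 0.901], [-1.0, 0.0, -0.001]]
slide [ -18.9 -254.  -316.5] ang [-40.5  -5.4 -14.4]
slide [  31.3 -367.1 -528.3] ang [-15.   -5.5 -39.8]
slide [ -18.9 -254.  -316.5] ang [138.3 -18.2   6.8]
slide [  31.3 -367.1 -528.3] ang [155.1 -56.5   7.9]
120 290 [0.421 0.153 0.03 ]
30 260 [0.488 0.372 0.008]
200 240 [ 0.504 -0.041  0.158]
80 190 [0.608 0.21  0.148]
10 180 [0.625 0.355 0.164]
60 250 [0.509 0.299 0.018]
```

Request:
send_rows(slide=[[-19, -130, -130], [-19, -254, -250], [-19, -254, -316], [-19, -254, -316], [-19, -254, -316], [-19, -254, -316], [-19, -254, -316], [-19, -254, -316], [-19, -254, -316], [-19, -254, -316]], angular=[[-5, 0, -2], [-10, -1, -4], [-16, -2, -6], [-22, -3, -8], [-28, -4, -10], [-34, -5, -12], [-40, -5, -14], [-40, -5, -14], [-40, -5, -14], [-40, -5, -14]], fingers=[85, 85, 85, 85, 85, 85, 85, 85, 85, 85])

```text
clock: 1.35
eef_pos: [0.3301, 0.1008, 0.25]
tool_rot: [0.61, -0.359, -0.499, -0.499]
force: [0.4, -0.2, -0.6]
gripper_width: 0.995
```

```bash
python3 - <<'E'
from h import *
st();go((.33,-.15,.16),Rt(-10,40))
E
```

```text
t 1.35 p [0.3301 0.1008 0.25  ] j [ 0.14 -0.21  2.23  0.03  0.86 -1.7 ] F [ 0.4 -0.2 -0.6] g 0.995
[[0.243, -0.937, -0.25], [0.06, -0.243, 0.968], [-0.968, -0.25, -0.002]]
slide [  72.    83.5 -242.6] ang [ 22.   11.2 -25.1]
```

Request:
send_rows(slide=[[10, 10, -60], [20, 25, -120], [40, 45, -180], [55, 65, -240], [72, 83, -242], [72, 83, -242], [72, 83, -242], [72, 83, -242]], angular=[[4, 2, -5], [8, 4, -10], [12, 6, -15], [17, 9, -20], [22, 11, -25], [22, 11, -25], [22, 11, -25], [22, 11, -25]], fingers=[85, 85, 85, 85, 85, 85, 85, 85])

```text
clock: 2.35
eef_pos: [0.3397, -0.1259, 0.1988]
tool_rot: [-0.604, 0.376, 0.251, 0.656]
force: [-0.2, 0.4, -0.3]
gripper_width: 0.995
```

```bash
python3 - <<'E'
from h import *
st()
p,d=snap('scene','s1');
R=Rt(-10,40);a=R[:,0]
# grasp point at opening ~51: ~22mm behind TCP
for b in(.022,.028):
  g=np.array([.395,-.2005,.0455]);print(b,g+a*b)
  go(g+a*b-a*.07,R);go(g+a*b,R)
E
```

```text
t 2.35 p [ 0.3397 -0.1259  0.1988] j [-0.7  -0.19  2.51  0.91  0.37 -2.87] F [-0.2  0.4 -0.3] g 0.995
[[0.592, -0.784, 0.189], [-0.124, 0.144, 0.982], [-0.797, -0.604, -0.012]]
0.022 [ 0.40892649 -0.20295562  0.02864702]
slide [116.2  40.8 -61.8] ang [-0.3 -1.1 -2.8]
slide [186.1  37.4 -60.5] ang [-0.3 -1.1 -2.8]
0.028 [ 0.41272462 -0.20362533  0.02405076]
slide [122.2  40.5 -61.7] ang [-0.3 -1.1 -2.8]
slide [192.1  37.1 -60.3] ang [-0.3 -1.1 -2.8]
```

View pics/s1.png

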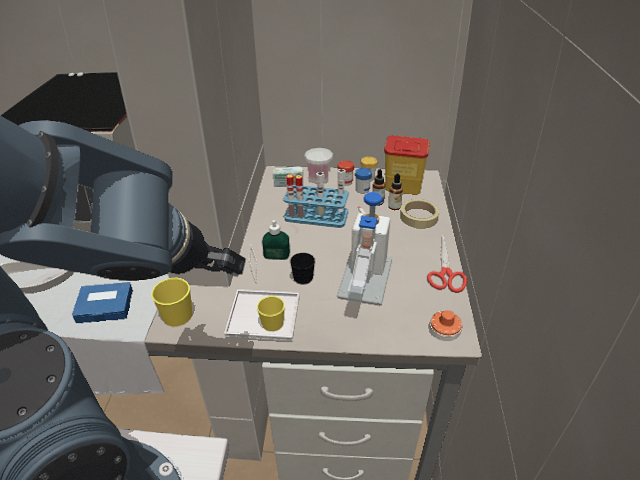

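Request:
send_rows(slide=[[0, 0, 0], [0, 0, 0], [0, 0, 0], [0, 0, 0], [0, 0, 0], [0, 0, 0], [0, 0, 0], [0, 0, 0], [0, 0, 0], [0, 0, 0]], angular=[[10, 0, 0], [20, 0, 0], [30, 0, 0], [40, 0, 0], [50, 0, 0], [60, 0, 0], [70, 0, 0], [80, 0, 0], [90, 0, 0], [100, 0, 0]], fingers=[85, 85, 85, 85, 85, 85, 85, 85, 85, 85])

```text
clock: 3.65
eef_pos: [0.3399, -0.1251, 0.199]
tool_rot: [0.116, 0.434, -0.126, 0.885]
force: [0.4, -0.1, 0.2]
gripper_width: 0.995
```

```bash
python3 - <<'E'
from h import *
st()
R=Rt(-12,36,1);a=R[:,0];g=np.array([.395,-.2005,.0455])
go(g+a*.024-a*.075,R)
E
```

```text
t 3.65 p [ 0.3399 -0.1251  0.199 ] j [-0.7  -0.19  2.51  0.91  0.37 -1.12] F [ 0.4 -0.1  0.2] g 0.995
[[0.592, 0.324, 0.738], [-0.123, 0.941, -0.314], [-0.797, 0.095, 0.597]]
slide [113.1 -67.4 -26.3] ang [81.1  0.7 -1.1]
```

Request:
send_rows(slide=[[0, -20, 0], [0, -40, -10], [0, -67, -20], [0, -67, -26], [0, -67, -26], [30, -67, -26], [60, -67, -26], [90, -67, -26], [113, -67, -26], [113, -67, -26]], angular=[[10, 0, 0], [20, 0, 0], [30, 0, 0], [40, 0, 0], [50, 0, 0], [60, 0.5, -0.5], [70, 0.5, -1], [81, 0.7, -1.1], [81, 0.7, -1.1], [81, 0.7, -1.1]], fingers=[85, 85, 85, 85, 85, 85, 85, 85, 85, 85])

```text
clock: 4.9
eef_pos: [0.3666, -0.1928, 0.0862]
tool_rot: [0.659, 0.256, -0.384, 0.594]
force: [-0.0, 1.0, 0.3]
gripper_width: 0.997
```

```bash
python3 - <<'E'
from h import *
st()
R=Rt(-12,36,1);a=R[:,0];g=np.array([.395,-.2005,.0455])
go(g+a*.024,R)
p,d=snap('scene','s2');snap('top','t2')
a=cv2.imread('pics/s2.png')[180:345,180:380];b=cv2.imread('pics/t2.png')[200:340,230:400]
cv2.imwrite('pics/m2.png',np.hstack([cv2.resize(a,(480,396)),cv2.resize(b,(320,264)).__class__ and cv2.copyMakeBorder(cv2.resize(b,(320,264)),0,132,0,0,0)]))
E
```

```text
t 4.9 p [ 0.3666 -0.1928  0.0862] j [-0.82  0.3   2.47  2.    0.38 -0.98] F [-0.   1.   0.3] g 0.997
[[0.575, 0.793, -0.201], [-0.119, -0.163, -0.98], [-0.81, 0.587, 0.001]]
slide [74.2 -0.1  1.9] ang [ 0.3 -0.2  0.1]
```

View pics/m2.png

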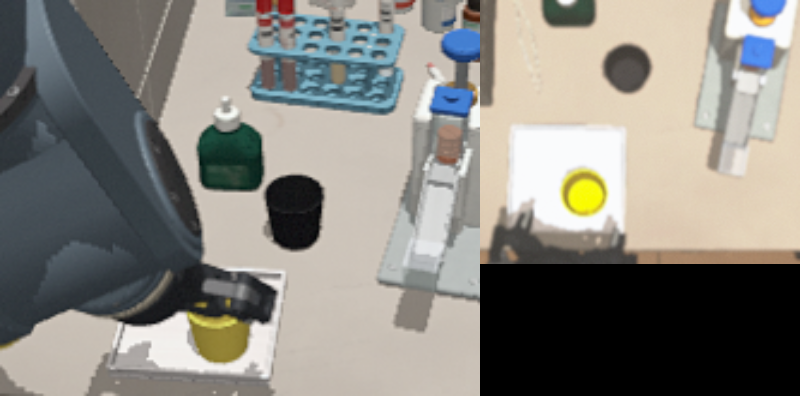

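Request:
send_rows(slide=[[30, 0, 2], [50, 0, 2], [65, 0, 2], [74, 0, 2], [74, 0, 2], [74, 0, 2]], angular=[[0, 0, 0], [0, 0, 0], [0, 0, 0], [0, 0, 0], [0, 0, 0], [0, 0, 0]], fingers=[85, 85, 85, 85, 85, 85])

```text
clock: 5.75
eef_pos: [0.4081, -0.204, 0.0282]
tool_rot: [0.659, 0.255, -0.384, 0.595]
force: [-0.1, -0.6, 0.5]
gripper_width: 0.993
```

```bash
python3 - <<'E'
from h import *
st()
p,d=snap('scene','s3')
a=cv2.imread('pics/s3.png')[240:345,200:340]
cv2.imwrite('pics/m3.png',cv2.resize(a,None,fx=5,fy=5))
E
```

```text
t 5.75 p [ 0.4081 -0.204   0.0282] j [-0.74  0.53  2.39  2.38  0.45 -1.31] F [-0.1 -0.6  0.5] g 0.993
[[0.576, 0.792, -0.203], [-0.121, -0.163, -0.979], [-0.809, 0.588, 0.002]]
```

View pics/m3.png

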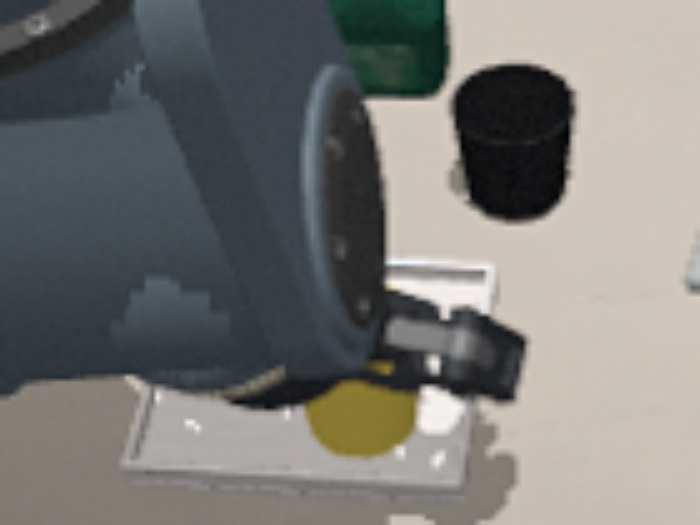

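Request:
send_rows(slide=[[0, 0, 0], [0, 0, 0], [0, 0, 0], [0, 0, 0], [0, 0, 0], [0, 0, 0], [0, 0, 0], [0, 0, 0]], angular=[[0, 0, 0], [0, 0, 0], [0, 0, 0], [0, 0, 0], [0, 0, 0], [0, 0, 0], [0, 0, 0], [0, 0, 0]], fingers=[70, 60, 45, 45, 45, 45, 45, 45])

```text
clock: 6.8
eef_pos: [0.4083, -0.2041, 0.0287]
tool_rot: [0.659, 0.254, -0.383, 0.595]
force: [-4.6, 2.5, 12.6]
gripper_width: 0.601
```

```bash
python3 - <<'E'
from h import *
st();o=r.get_obs();go(o['eef_pos']+[-.03,0,.07])
E
```

```text
t 6.8 p [ 0.4083 -0.2041  0.0287] j [-0.74  0.53  2.39  2.38  0.45 -1.31] F [-4.6  2.5 12.6] g 0.601
[[0.577, 0.791, -0.203], [-0.121, -0.162, -0.979], [-0.808, 0.59, 0.002]]
slide [-73.8  17.6   6.2] ang [0. 0. 0.]
```

Request:
send_rows(slide=[[-10, 2, 1], [-30, 6, 2], [-50, 11, 4], [-74, 18, 6], [-74, 18, 6], [-74, 18, 6]], angular=[[0, 0, 0], [0, 0, 0], [0, 0, 0], [0, 0, 0], [0, 0, 0], [0, 0, 0]], fingers=[45, 45, 45, 45, 45, 45])

```text
clock: 7.55
eef_pos: [0.3788, -0.204, 0.0988]
tool_rot: [0.659, 0.254, -0.383, 0.595]
force: [1.0, -0.4, -0.6]
gripper_width: 0.604
```

```bash
python3 - <<'E'
from h import *
st();R=Rt(-12,36,1)
d=np.array([.0128,-.0036,.0217])
f=np.array([.983,-.182,0]);S=np.array([.428,-.361,0])
go(S-.09*f+[0,0,.03]+d,R)
p,_=snap('top','t4');snap('scene','s4')
a=cv2.imread('pics/s4.png')[200:345,180:380];b=cv2.imread('pics/t4.png')[200:340,230:400]
cv2.imwrite('pics/m4.png',np.hstack([cv2.resize(a,(440,320)),cv2.resize(b,(360,320))]))
E
```

```text
t 7.55 p [ 0.3788 -0.204   0.0988] j [-0.81  0.28  2.43  1.86  0.36 -0.83] F [ 1.  -0.4 -0.6] g 0.604
[[0.577, 0.791, -0.203], [-0.121, -0.163, -0.979], [-0.807, 0.59, 0.002]]
slide [ 40.2 -25.2 146.5] ang [ 0.3 -0.1 -0.2]
```

View pics/m4.png

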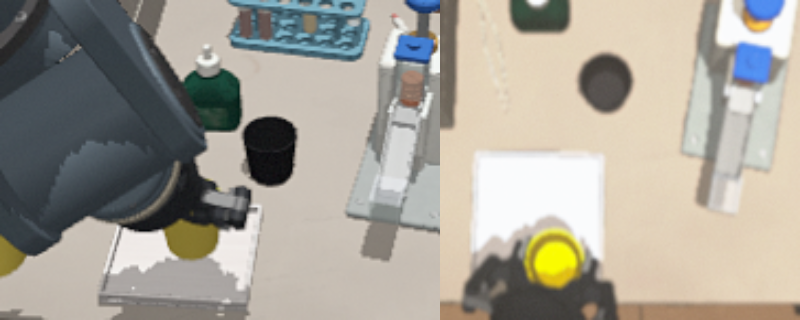

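```bash
python3 - <<'E'
from h import *
p=np.load('pics/top0.npz')['p']
def fit(p,z,b):
    hsv=cv2.cvtColor(p,cv2.COLOR_RGB2HSV);m=cv2.inRange(hsv,(22,80,50),(35,255,255))
    o=np.zeros_like(m);o[b[1]:b[3],b[0]:b[2]]=m[b[1]:b[3],b[0]:b[2]]
    cs=max(cv2.findContours(o,0,1)[0],key=cv2.contourArea)
    P=np.array([onz('top',u,v,z)[:2] for u,v in cs[:,0]])
    return cv2.minEnclosingCircle((P*1000).astype(np.float32)),cs[:,0].min(0),cs[:,0].max(0)
print(fit(p,.057,(260,280,305,325)))
print(fit(np.load('pics/top_x.npz')['p'] if 0 else np.load('pics/t4.npz')['p'],.127,(250,280,310,340)))
E
```

```text
(((396.20947265625, -199.95816040039062), 26.23672866821289), array([273, 289], dtype=int32), array([297, 314], dtype=int32))
(((365.7023010253906, -201.20709228515625), 28.078519821166992), array([269, 300], dtype=int32), array([298, 326], dtype=int32))
```

Request:
send_rows(slide=[[0, 0, 40], [5, -5, 80], [15, -10, 120], [30, -20, 146], [40, -25, 146], [40, -25, 146], [40, -25, 146], [40, -25, 146]], angular=[[0, 0, 0], [0, 0, 0], [0, 0, 0], [0, 0, 0], [0, 0, 0], [0, 0, 0], [0, 0, 0], [0, 0, 0]], fingers=[45, 45, 45, 45, 45, 45, 45, 45])

```text
clock: 8.65
eef_pos: [0.3526, -0.3472, 0.0518]
tool_rot: [0.659, 0.255, -0.383, 0.595]
force: [-0.6, -0.3, -0.6]
gripper_width: 0.6
```

```bash
python3 - <<'E'
from h import *
st();R=Rt(-12,36,1)
d=np.array([.0128,-.0036,.0217])
f=np.array([.983,-.182,0]);S=np.array([.428,-.361,0])
go(S-.07*f+[0,0,.004]+d,R)
go(S-.0*f+[0,0,.004]+d,R)
go(S-.0*f+[0,0,.001]+d,R)
p,_=snap('top','t5');snap('scene','s5')
a=cv2.imread('pics/s5.png')[200:360,220:420];b=cv2.imread('pics/t5.png')[190:340,260:430]
cv2.imwrite('pics/m5.png',np.hstack([cv2.resize(a,(440,352)),cv2.resize(b,(360,352))]))
E
```

```text
t 8.65 p [ 0.3526 -0.3472  0.0518] j [-1.13  0.51  2.23  1.59  0.49 -0.85] F [-0.6 -0.3 -0.6] g 0.6
[[0.577, 0.791, -0.202], [-0.12, -0.162, -0.979], [-0.808, 0.589, 0.002]]
slide [32.9  0.7  0.6] ang [ 0.3 -0.1 -0.1]
slide [74.1 57.2 -0.9] ang [ 0.3 -0.1 -0.1]
slide [76.5 55.5 -0.9] ang [ 0.3 -0.1 -0.1]
```

View pics/m5.png

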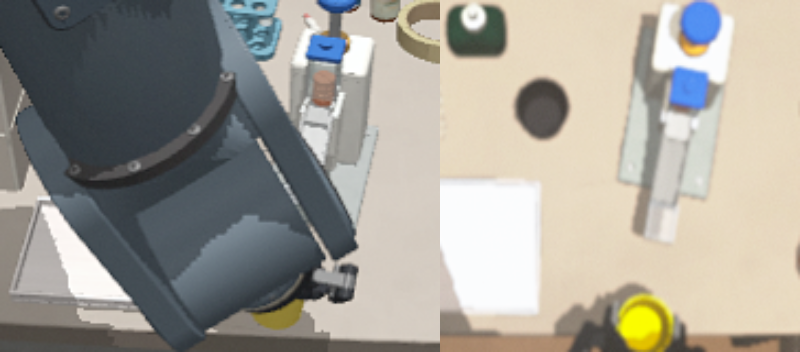

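Request:
send_rows(slide=[[15, 0, 0], [33, 1, 0], [43, 15, 0], [53, 29, 0], [63, 43, -1], [70, 52, -1], [74, 57, -1], [74, 57, -1], [74, 57, -1]], angular=[[0, 0, 0], [0, 0, 0], [0, 0, 0], [0, 0, 0], [0, 0, 0], [0, 0, 0], [0, 0, 0], [0, 0, 0], [0, 0, 0]], fingers=[45, 45, 45, 45, 45, 45, 45, 45, 45])

```text
clock: 9.88
eef_pos: [0.4401, -0.3645, 0.0256]
tool_rot: [0.659, 0.254, -0.383, 0.595]
force: [-1.0, 0.3, -0.9]
gripper_width: 0.598
```

```bash
python3 - <<'E'
from h import *
st();R=Rt(-12,36,1)
d=np.array([.0128,-.0036,.0217])
f=np.array([.983,-.182,0]);S=np.array([.428,-.361,0])
go(S+[0,0,.0005]+d,R);go(S+[0,0,-.001]+d,R)
p,_=snap('top','t6');snap('scene','s6')
a=cv2.imread('pics/s6.png')[200:360,220:420];b=cv2.imread('pics/t6.png')[210:330,310:430]
cv2.imwrite('pics/m6.png',np.hstack([cv2.resize(a,(360,480)),cv2.resize(b,(440,480),interpolation=2)]))
E
```

```text
t 9.88 p [ 0.4401 -0.3645  0.0256] j [-0.96  0.63  2.07  1.67  0.42 -0.77] F [-1.   0.3 -0.9] g 0.598
[[0.577, 0.791, -0.203], [-0.121, -0.163, -0.979], [-0.808, 0.589, 0.002]]
slide [ 3.1 -1.4 -0. ] ang [ 0.3 -0.1 -0.1]
slide [ 4.4 -2.3 -0. ] ang [ 0.3 -0.1 -0.1]
```

View pics/m6.png

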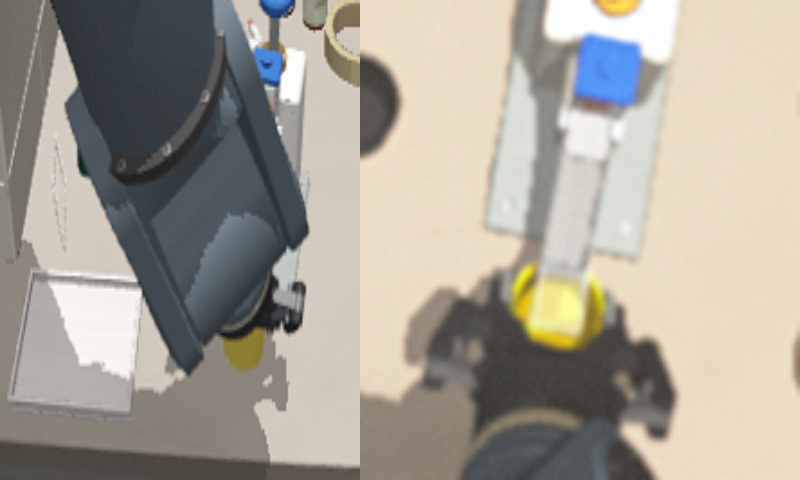

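Request:
send_rows(slide=[[1, -0.5, 0], [2, -1, 0], [3, -1.4, 0], [3.6, -2, 0], [3.6, -2, 0]], angular=[[0, 0, 0], [0, 0, 0], [0, 0, 0], [0, 0, 0], [0, 0, 0]], fingers=[45, 45, 45, 45, 45])

```text
clock: 10.6
eef_pos: [0.4409, -0.3647, 0.0218]
tool_rot: [0.659, 0.254, -0.383, 0.595]
force: [-0.8, 1.1, 3.8]
gripper_width: 0.597
```

Request:
send_rows(slide=[[0, 0, 0], [0, 0, 0], [0, 0, 0], [0, 0, 0], [0, 0, 0], [0, 0, 0]], angular=[[0, 0, 0], [0, 0, 0], [0, 0, 0], [0, 0, 0], [0, 0, 0], [0, 0, 0]], fingers=[58, 66, 74, 80, 80, 80])

```text
clock: 11.35
eef_pos: [0.4409, -0.3647, 0.0218]
tool_rot: [0.659, 0.254, -0.383, 0.595]
force: [0.2, 0.8, -0.4]
gripper_width: 0.939
```

```bash
python3 - <<'E'
from h import *
st();R=Rt(-12,36,1);o=r.get_obs()['eef_pos'];a=R[:,0]
go(o-a*.09);go(o-a*.09+[-.02,0,.12])
E
```

```text
t 11.35 p [ 0.4409 -0.3647  0.0218] j [-0.96  0.64  2.07  1.69  0.42 -0.79] F [ 0.2  0.8 -0.4] g 0.939
[[0.577, 0.791, -0.202], [-0.121, -0.162, -0.979], [-0.807, 0.59, 0.002]]
slide [-90.    0.2  -0.2] ang [0. 0. 0.]
slide [-198.4   55.2    4.1] ang [0. 0. 0.]
```

Backing straight out along the tool axis.

Request:
send_rows(slide=[[-10, 0, 0], [-30, 0, 0], [-60, 0, 0], [-90, 0, 0], [-140, 25, 2], [-190, 50, 4], [-198, 55, 4], [-198, 55, 4]], angular=[[0, 0, 0], [0, 0, 0], [0, 0, 0], [0, 0, 0], [0, 0, 0], [0, 0, 0], [0, 0, 0], [0, 0, 0]], fingers=[80, 80, 80, 80, 60, 30, 0, 0])

```text
clock: 12.35
eef_pos: [0.3691, -0.3536, 0.2144]
tool_rot: [0.659, 0.254, -0.383, 0.595]
force: [0.5, -0.2, -0.7]
gripper_width: 0.079
```

```bash
python3 - <<'E'
from h import *
st()
p,_=snap('top','t7');snap('scene','s7')
a=cv2.imread('pics/s7.png')[180:360,300:480];b=cv2.imread('pics/t7.png')[210:330,310:430]
cv2.imwrite('pics/m7.png',np.hstack([cv2.resize(a,(400,400),interpolation=2),cv2.resize(b,(400,400),interpolation=2)]))
for y in(-12,-35): 
  print(y);go((.50,-.372,.245),Rt(y,5,1));go((.5766,-.389,.205),Rt(y,0,1))
E
```

```text
t 12.35 p [ 0.3691 -0.3536  0.2144] j [-1.1   0.15  2.11  0.88  0.64  0.01] F [ 0.5 -0.2 -0.7] g 0.079
[[0.578, 0.791, -0.202], [-0.122, -0.162, -0.979], [-0.807, 0.59, 0.003]]
-12
slide [ 51.7 125.8  -7.9] ang [  0.3  -0.1 -31.1]
slide [130.2 165.6  -6.7] ang [  0.3  -0.1 -36.1]
-35
slide [ 51.7 125.8  -7.9] ang [ 22.1  -8.3 -30.6]
slide [130.2 165.6  -6.7] ang [ 22.6  -7.3 -35.6]
```

View pics/m7.png

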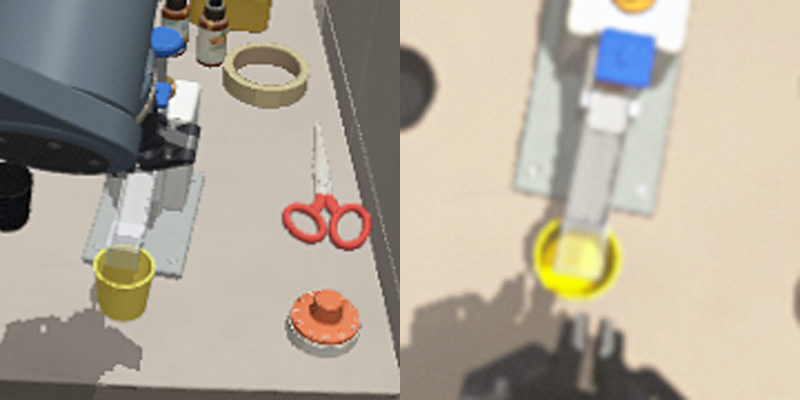

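```bash
python3 - <<'E'
from h import *
hsv=cv2.cvtColor(np.load('pics/t7.npz')['p'],cv2.COLOR_RGB2HSV);m=cv2.inRange(hsv,(20,70,50),(35,255,255))
o=np.zeros_like(m);o[265:305,345:385]=m[265:305,345:385]
c=max(cv2.findContours(o,0,1)[0],key=cv2.contourArea)
P=np.array([onz('top',u,v,.05)[:2]for u,v in c[:,0]]);print(cv2.minEnclosingCircle((P*1000).astype(np.float32)))
E
```

```text
((428.34906005859375, -360.7389831542969), 28.800743103027344)
```

Request:
send_rows(slide=[[0, 30, 0], [0, 60, -2], [10, 90, -5], [30, 110, -8], [52, 126, -8], [52, 126, -8], [52, 126, -8], [52, 126, -8]], angular=[[2, -1, -5], [6, -2, -10], [10, -4, -15], [14, -6, -22], [18, -8, -30], [22, -8, -31], [22, -8, -31], [22, -8, -31]], fingers=[0, 0, 0, 0, 0, 0, 0, 0])

```text
clock: 13.45
eef_pos: [0.4998, -0.3716, 0.2438]
tool_rot: [0.64, 0.304, -0.612, 0.352]
force: [-0.1, 0.7, 0.0]
gripper_width: 0.002
```

```bash
python3 - <<'E'
from h import *
st()
go((.5766,-.389,.205),Rt(-35,0,1))
go((.5766,-.389,.193),Rt(-35,0,1))
snap('scene','s8');snap('top','t8')
a=cv2.imread('pics/s8.png')[120:300,300:480];b=cv2.imread('pics/t8.png')[150:330,310:490]
cv2.imwrite('pics/m8.png',np.hstack([cv2.resize(a,(400,400),interpolation=2),cv2.resize(b,(400,400),interpolation=2)]))
E
```

```text
t 13.45 p [ 0.4998 -0.3716  0.2438] j [-0.72  0.43  1.5   0.01  1.13  1.45] F [-0.1  0.7  0. ] g 0.002
[[0.067, 0.82, -0.569], [-0.043, -0.567, -0.822], [-0.997, 0.079, -0.003]]
slide [ 44.5  69.7 -29.3] ang [ 0.3 -0.2 -4.6]
slide [ 56.5  68.7 -29.2] ang [ 0.3 -0.2 -4.6]
```

View pics/m8.png

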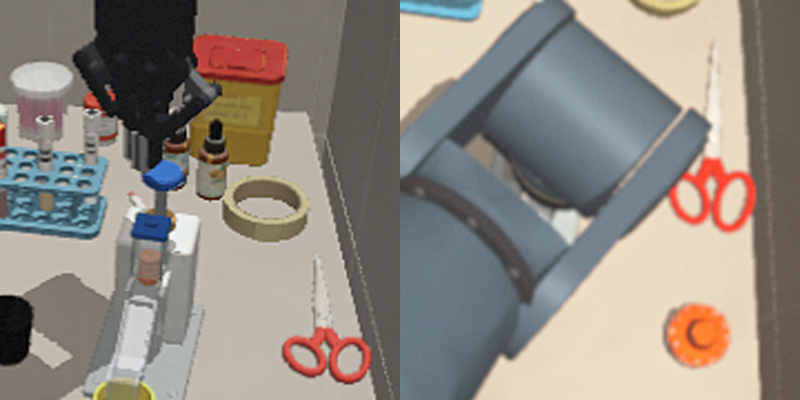

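Request:
send_rows(slide=[[0, 40, -15], [10, 69, -29], [30, 70, -29], [44, 70, -29], [50, 69, -29], [54, 69, -29], [54, 69, -29]], angular=[[0, 0, -2], [0, 0, -4], [0, 0, -4.6], [0, 0, -4.6], [0, 0, -4.6], [0, 0, -4.6], [0, 0, -4.6]], fingers=[0, 0, 0, 0, 0, 0, 0])

```text
clock: 14.42
eef_pos: [0.5762, -0.3897, 0.1969]
tool_rot: [0.628, 0.328, -0.625, 0.328]
force: [0.5, 1.1, -0.1]
gripper_width: -0.001
```

```bash
python3 - <<'E'
from h import *
st()
snap('scene','s9')
a=cv2.imread('pics/s9.png')[150:320,320:450]
cv2.imwrite('pics/m9.png',cv2.resize(a,None,fx=3.5,fy=3.5,interpolation=2))
E
```

```text
t 14.43 p [ 0.5762 -0.3897  0.1969] j [-0.66  0.65  1.26  0.    1.23  1.51] F [ 0.5  1.1 -0.1] g -0.001
[[0.002, 0.822, -0.57], [0.002, -0.57, -0.822], [-1.0, 0.001, -0.003]]
```

View pics/m9.png

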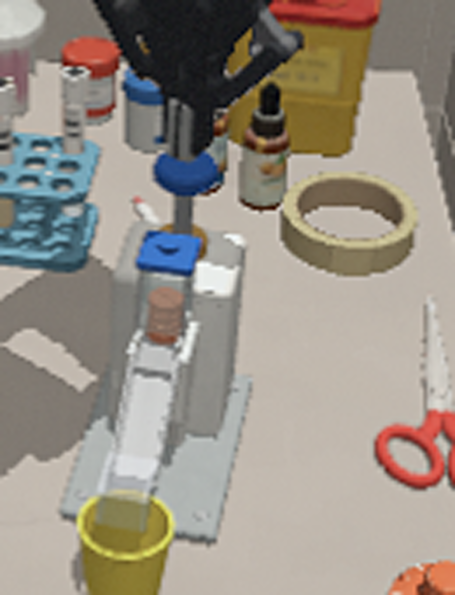

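Request:
send_rows(slide=[[4, 0, 0], [8, 0, 0], [12, 0, 0], [16, 0, 0], [20, 0, 0], [23, 0, 0], [25, 0, 0], [25, 0, 0]], angular=[[0, 0, 0], [0, 0, 0], [0, 0, 0], [0, 0, 0], [0, 0, 0], [0, 0, 0], [0, 0, 0], [0, 0, 0]], fingers=[0, 0, 0, 0, 0, 0, 0, 0])

```text
clock: 15.48
eef_pos: [0.5765, -0.3898, 0.1721]
tool_rot: [0.628, 0.328, -0.625, 0.328]
force: [-0.9, -0.6, 4.5]
gripper_width: 0.004
```

Request:
send_rows(slide=[[1, 0, 0], [2, 0, 0], [2, 0, 0]], angular=[[0, 0, 0], [0, 0, 0], [0, 0, 0]], fingers=[0, 0, 0])

```text
clock: 15.85
eef_pos: [0.5765, -0.3898, 0.1701]
tool_rot: [0.628, 0.328, -0.625, 0.328]
force: [-1.6, 0.0, 4.9]
gripper_width: 0.001
```

Request:
send_rows(slide=[[1, 0, 0], [2, 0, 0], [2, 0, 0]], angular=[[0, 0, 0], [0, 0, 0], [0, 0, 0]], fingers=[0, 0, 0])

```text
clock: 16.23
eef_pos: [0.5765, -0.3898, 0.1682]
tool_rot: [0.628, 0.328, -0.625, 0.328]
force: [-1.0, -0.2, 5.3]
gripper_width: 0.002
```

Request:
send_rows(slide=[[1, 0, 0], [2, 0, 0], [2, 0, 0]], angular=[[0, 0, 0], [0, 0, 0], [0, 0, 0]], fingers=[0, 0, 0])

```text
clock: 16.6
eef_pos: [0.5765, -0.3898, 0.1663]
tool_rot: [0.628, 0.328, -0.625, 0.328]
force: [-1.5, 0.4, 5.6]
gripper_width: 0.006
```

Request:
send_rows(slide=[[1, 0, 0], [2, 0, 0], [2, 0, 0]], angular=[[0, 0, 0], [0, 0, 0], [0, 0, 0]], fingers=[0, 0, 0])

```text
clock: 16.98
eef_pos: [0.5765, -0.3898, 0.1644]
tool_rot: [0.628, 0.328, -0.625, 0.328]
force: [-2.1, -0.2, 6.2]
gripper_width: -0.004
```

Request:
send_rows(slide=[[1, 0, 0], [2, 0, 0], [2, 0, 0]], angular=[[0, 0, 0], [0, 0, 0], [0, 0, 0]], fingers=[0, 0, 0])

```text
clock: 17.35
eef_pos: [0.5765, -0.3898, 0.1625]
tool_rot: [0.628, 0.328, -0.625, 0.328]
force: [-2.2, -0.0, 6.0]
gripper_width: -0.001
```

Request:
send_rows(slide=[[1, 0, 0], [2, 0, 0], [2, 0, 0]], angular=[[0, 0, 0], [0, 0, 0], [0, 0, 0]], fingers=[0, 0, 0])

```text
clock: 17.73
eef_pos: [0.5765, -0.3898, 0.1606]
tool_rot: [0.628, 0.328, -0.625, 0.328]
force: [-2.0, -0.2, 5.7]
gripper_width: 0.002
```

Request:
send_rows(slide=[[1, 0, 0], [2, 0, 0], [2, 0, 0]], angular=[[0, 0, 0], [0, 0, 0], [0, 0, 0]], fingers=[0, 0, 0])

```text
clock: 18.1
eef_pos: [0.5765, -0.3898, 0.1588]
tool_rot: [0.628, 0.328, -0.625, 0.328]
force: [-1.6, 0.4, 5.8]
gripper_width: -0.004
```

Request:
send_rows(slide=[[1, 0, 0], [2, 0, 0], [2, 0, 0]], angular=[[0, 0, 0], [0, 0, 0], [0, 0, 0]], fingers=[0, 0, 0])

```text
clock: 18.48
eef_pos: [0.5765, -0.3898, 0.157]
tool_rot: [0.628, 0.328, -0.625, 0.328]
force: [-2.2, 1.3, 6.1]
gripper_width: -0.003
```

```bash
python3 - <<'E'
from h import *
st()
snap('scene','s10')
a=cv2.imread('pics/s10.png')[150:320,320:450]
cv2.imwrite('pics/m10.png',cv2.resize(a,None,fx=3.5,fy=3.5,interpolation=2))
E
```

```text
t 18.48 p [ 0.5765 -0.3898  0.157 ] j [-0.66  0.69  1.3   0.    1.16  1.51] F [-2.2  1.3  6.1] g -0.003
[[0.003, 0.822, -0.57], [0.001, -0.57, -0.822], [-1.0, 0.002, -0.003]]
```

View pics/m10.png

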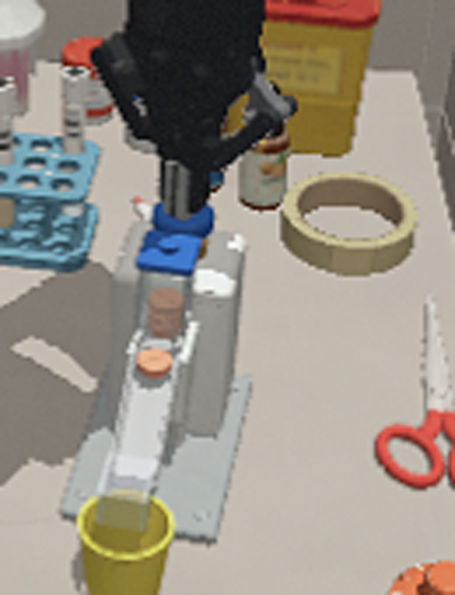

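The lowest tablet is half out on the chute top (scene about 364,253), so I keep pressing.

Request:
send_rows(slide=[[1, 0, 0], [2, 0, 0], [2, 0, 0]], angular=[[0, 0, 0], [0, 0, 0], [0, 0, 0]], fingers=[0, 0, 0])

```text
clock: 18.9
eef_pos: [0.5765, -0.3898, 0.1553]
tool_rot: [0.628, 0.328, -0.625, 0.328]
force: [-1.4, -0.1, 6.8]
gripper_width: -0.003
```

Request:
send_rows(slide=[[1, 0, 0], [2, 0, 0], [2, 0, 0]], angular=[[0, 0, 0], [0, 0, 0], [0, 0, 0]], fingers=[0, 0, 0])

```text
clock: 19.27
eef_pos: [0.5765, -0.3898, 0.1541]
tool_rot: [0.628, 0.328, -0.625, 0.328]
force: [-2.1, 1.1, 9.7]
gripper_width: 0.001
```

Request:
send_rows(slide=[[1, 0, 0], [2, 0, 0], [2, 0, 0]], angular=[[0, 0, 0], [0, 0, 0], [0, 0, 0]], fingers=[0, 0, 0])

```text
clock: 19.65
eef_pos: [0.5766, -0.3898, 0.1539]
tool_rot: [0.628, 0.327, -0.625, 0.328]
force: [-6.1, 4.0, 18.7]
gripper_width: 0.0
```

```bash
python3 - <<'E'
from h import *
st()
snap('scene','s11')
a=cv2.imread('pics/s11.png')[150:320,320:450]
cv2.imwrite('pics/m11.png',cv2.resize(a,None,fx=3.5,fy=3.5,interpolation=2))
E
```

```text
t 19.65 p [ 0.5766 -0.3898  0.1539] j [-0.66  0.69  1.3   0.    1.15  1.51] F [-6.1  4.  18.7] g 0.0
[[0.004, 0.822, -0.57], [0.0, -0.57, -0.822], [-1.0, 0.003, -0.002]]
```

View pics/m11.png

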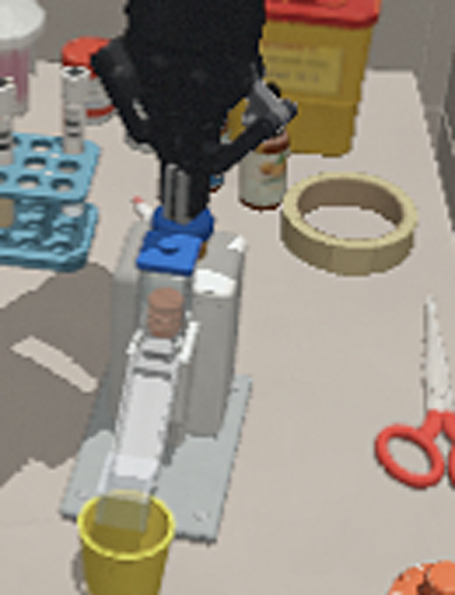

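Stop met at z ≈ 0.154 (18.7 N), and the tablet has left the chute. Letting the plunger up fully.

Request:
send_rows(slide=[[-5, 0, 0], [-12, 0, 0], [-20, 0, 0], [-28, 0, 0], [-36, 0, 0], [-43, 0, 0], [-46, 0, 0], [-46, 0, 0], [-46, 0, 0], [-46, 0, 0]], angular=[[0, 0, 0], [0, 0, 0], [0, 0, 0], [0, 0, 0], [0, 0, 0], [0, 0, 0], [0, 0, 0], [0, 0, 0], [0, 0, 0], [0, 0, 0]], fingers=[0, 0, 0, 0, 0, 0, 0, 0, 0, 0])

```text
clock: 20.95
eef_pos: [0.5763, -0.3898, 0.1996]
tool_rot: [0.628, 0.328, -0.625, 0.328]
force: [0.8, 0.2, -0.4]
gripper_width: 0.0
```

```bash
python3 - <<'E'
from h import *
st()
snap('scene','s12');snap('top','t12')
a=cv2.imread('pics/s12.png')[150:320,320:450]
b=cv2.imread('pics/t12.png')[260:310,340:390]
cv2.imwrite('pics/m12.png',np.hstack([cv2.resize(a,None,fx=3.5,fy=3.5,interpolation=2),cv2.resize(b,(300,595),interpolation=2)]))
E
```

```text
t 20.95 p [ 0.5763 -0.3898  0.1996] j [-0.66  0.65  1.26  0.    1.23  1.51] F [ 0.8  0.2 -0.4] g 0.0
[[0.003, 0.822, -0.57], [0.001, -0.57, -0.822], [-1.0, 0.002, -0.002]]
```

View pics/m12.png

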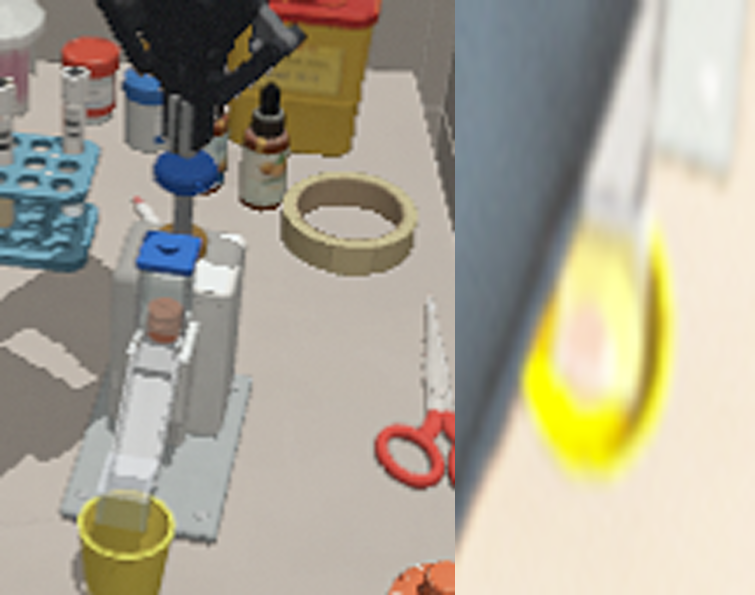

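One pink tablet is in the cup (top about 363,289), the knob is fully up and three tablets remain in the stack. Second stroke.

Request:
send_rows(slide=[[4, 0, 0], [8, 0, 0], [13, 0, 0], [18, 0, 0], [23, 0, 0], [28, 0, 0], [33, 0, 0], [37, 0, 0], [40, 0, 0], [42, 0, 0]], angular=[[0, 0, 0], [0, 0, 0], [0, 0, 0], [0, 0, 0], [0, 0, 0], [0, 0, 0], [0, 0, 0], [0, 0, 0], [0, 0, 0], [0, 0, 0]], fingers=[0, 0, 0, 0, 0, 0, 0, 0, 0, 0])

```text
clock: 22.3
eef_pos: [0.5764, -0.3898, 0.1577]
tool_rot: [0.628, 0.328, -0.625, 0.328]
force: [-3.7, 1.9, 6.5]
gripper_width: -0.001
```

Request:
send_rows(slide=[[1, 0, 0], [2, 0, 0], [2, 0, 0]], angular=[[0, 0, 0], [0, 0, 0], [0, 0, 0]], fingers=[0, 0, 0])

```text
clock: 22.68
eef_pos: [0.5764, -0.3898, 0.1558]
tool_rot: [0.628, 0.328, -0.625, 0.328]
force: [-2.9, 1.9, 7.5]
gripper_width: -0.0
```

Request:
send_rows(slide=[[1, 0, 0], [2, 0, 0], [2, 0, 0]], angular=[[0, 0, 0], [0, 0, 0], [0, 0, 0]], fingers=[0, 0, 0])

```text
clock: 23.05
eef_pos: [0.5764, -0.3898, 0.1541]
tool_rot: [0.628, 0.327, -0.625, 0.328]
force: [-3.2, 0.9, 7.3]
gripper_width: 0.001
```

Request:
send_rows(slide=[[1, 0, 0], [2, 0, 0], [2, 0, 0]], angular=[[0, 0, 0], [0, 0, 0], [0, 0, 0]], fingers=[0, 0, 0])

```text
clock: 23.42
eef_pos: [0.5765, -0.3898, 0.1539]
tool_rot: [0.628, 0.327, -0.625, 0.329]
force: [-7.4, 4.8, 17.7]
gripper_width: 0.002
```

```bash
python3 - <<'E'
from h import *
st()
snap('scene','s13')
a=cv2.imread('pics/s13.png')[150:320,320:450]
cv2.imwrite('pics/m13.png',cv2.resize(a,None,fx=3.5,fy=3.5,interpolation=2))
E
```

```text
t 23.43 p [ 0.5765 -0.3898  0.1539] j [-0.66  0.69  1.3   0.    1.15  1.51] F [-7.4  4.8 17.7] g 0.002
[[0.004, 0.822, -0.57], [-0.0, -0.57, -0.822], [-1.0, 0.003, -0.002]]
```

View pics/m13.png

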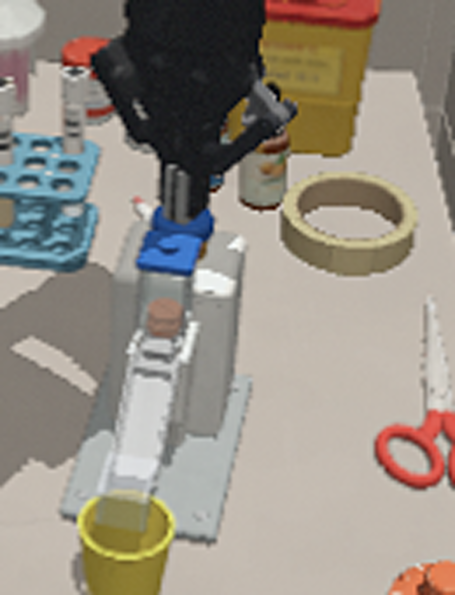

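The second tablet is off the chute and the stop is met. Releasing the plunger.

Request:
send_rows(slide=[[-5, 0, 0], [-12, 0, 0], [-20, 0, 0], [-28, 0, 0], [-36, 0, 0], [-46, 0, 0], [-60, 0, 0], [-90, 0, 0], [-90, 0, 0]], angular=[[0, 0, 0], [0, 0, 0], [0, 0, 0], [0, 0, 0], [0, 0, 0], [0, 0, 0], [0, 0, 0], [0, 0, 0], [0, 0, 0]], fingers=[0, 0, 0, 0, 0, 0, 0, 0, 0])

```text
clock: 24.6
eef_pos: [0.5769, -0.3905, 0.2469]
tool_rot: [0.628, 0.326, -0.625, 0.33]
force: [-0.1, 0.3, 1.1]
gripper_width: -0.003
```

```bash
python3 - <<'E'
from h import *
st();R=Rt(-12,36,1);a=R[:,0]
G=np.array([.4409,-.3647,.0218])
go((.36,-.345,.23),R); go(G-a*.08,R)
E
```

```text
t 24.6 p [ 0.5769 -0.3905  0.2469] j [-0.66  0.61  1.21  0.    1.32  1.51] F [-0.1  0.3  1.1] g -0.003
[[0.008, 0.822, -0.57], [-0.003, -0.57, -0.822], [-1.0, 0.008, -0.002]]
slide [  15.1 -204.3   86.2] ang [-22.    7.1  35. ]
slide [ 158.9 -171.1   74.8] ang [-22.    7.1  35. ]
```

Request:
send_rows(slide=[[0, -40, 17], [0, -80, 34], [0, -120, 51], [5, -160, 68], [10, -204, 86], [15, -204, 86], [15, -204, 86], [15, -204, 86], [15, -204, 86]], angular=[[-2, 1, 3], [-5, 2, 8], [-9, 3, 14], [-13, 4, 20], [-17, 6, 27], [-22, 7, 35], [-22, 7, 35], [-22, 7, 35], [-22, 7, 35]], fingers=[0, 0, 0, 0, 40, 80, 80, 80, 80])

```text
clock: 25.72
eef_pos: [0.3607, -0.3452, 0.2303]
tool_rot: [0.66, 0.254, -0.387, 0.592]
force: [-0.5, 0.0, -0.4]
gripper_width: 0.934
```

```bash
python3 - <<'E'
from h import *
st();R=Rt(-12,36,1);a=R[:,0]
G=np.array([.4409,-.3647,.0218])
go(G-a*.08,R);go(G,R)
snap('scene','s14');snap('top','t14')
a=cv2.imread('pics/s14.png')[180:350,320:450]
b=cv2.imread('pics/t14.png')[180:330,330:460]
cv2.imwrite('pics/m14.png',np.hstack([cv2.resize(a,(400,523),interpolation=2),cv2.resize(b,(400,523),interpolation=2)]))
p=np.load('pics/t14.npz')['p']
hsv=cv2.cvtColor(p,cv2.COLOR_RGB2HSV);m=cv2.inRange(hsv,(20,70,50),(35,255,255))
o=np.zeros_like(m);o[265:305,345:385]=m[265:305,345:385]
c=max(cv2.findContours(o,0,1)[0],key=cv2.contourArea)
P=np.array([onz('top',u,v,.05)[:2]for u,v in c[:,0]]);print(cv2.minEnclosingCircle((P*1000).astype(np.float32)))
E
```

```text
t 25.73 p [ 0.3607 -0.3452  0.2303] j [-1.11  0.1   2.12  0.83  0.67  0.08] F [-0.5  0.  -0.4] g 0.934
[[0.573, 0.793, -0.21], [-0.123, -0.169, -0.978], [-0.811, 0.586, 0.001]]
slide [137.4 -55.4   2.2] ang [-0.1  0.1  0.1]
slide [217.4 -55.2   2. ] ang [-0.1  0.1  0.1]
((428.0075988769531, -360.9471435546875), 28.723817825317383)
```

View pics/m14.png

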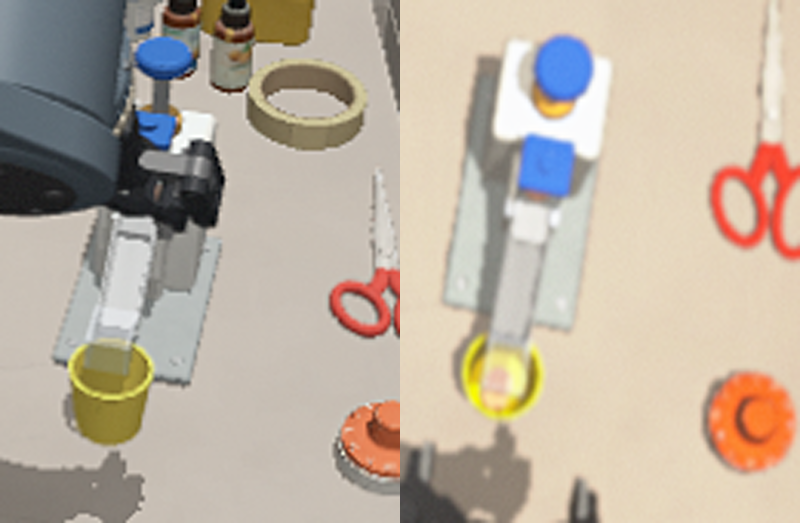

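Request:
send_rows(slide=[[40, -55, 2], [90, -55, 2], [137, -55, 2], [160, -55, 2], [180, -55, 2], [200, -55, 2], [210, -55, 2], [216, -55, 2], [216, -55, 2], [216, -55, 2]], angular=[[0, 0, 0], [0, 0, 0], [0, 0, 0], [0, 0, 0], [0, 0, 0], [0, 0, 0], [0, 0, 0], [0, 0, 0], [0, 0, 0], [0, 0, 0]], fingers=[80, 80, 80, 80, 80, 80, 80, 80, 80, 80])

```text
clock: 27.08
eef_pos: [0.4407, -0.3646, 0.0236]
tool_rot: [0.659, 0.253, -0.386, 0.593]
force: [0.2, -0.6, 0.2]
gripper_width: 0.936
```

Request:
send_rows(slide=[[0, 0, 0], [0, 0, 0], [0, 0, 0], [0, 0, 0], [0, 0, 0], [0, 0, 0], [0, 0, 0]], angular=[[0, 0, 0], [0, 0, 0], [0, 0, 0], [0, 0, 0], [0, 0, 0], [0, 0, 0], [0, 0, 0]], fingers=[70, 60, 45, 45, 45, 45, 45])

```text
clock: 27.95
eef_pos: [0.4409, -0.3647, 0.0244]
tool_rot: [0.66, 0.253, -0.386, 0.594]
force: [-5.4, 2.6, 10.8]
gripper_width: 0.598
```

```bash
python3 - <<'E'
from h import *
st();o=r.get_obs()['eef_pos']
f=np.array([.983,-.182,0])
go(o+[0,0,.004]);go(o+[0,0,.004]-f*.09);go(o+[0,0,.04]-f*.11)
E
```

```text
t 27.95 p [ 0.4409 -0.3647  0.0244] j [-0.96  0.63  2.07  1.68  0.41 -0.77] F [-5.4  2.6 10.8] g 0.598
[[0.574, 0.792, -0.208], [-0.124, -0.167, -0.978], [-0.809, 0.588, 0.002]]
slide [-3.2  2.4  0. ] ang [0. 0. 0.]
slide [-56.1 -70.4   2.4] ang [0. 0. 0.]
slide [-97.  -65.4   3. ] ang [0. 0. 0.]
```

Request:
send_rows(slide=[[-1.5, 1, 0], [-3.2, 2.4, 0], [-8, -4, 0], [-16, -15, 1], [-28, -32, 1], [-42, -51, 2], [-56, -70, 2], [-76, -68, 3], [-97, -65, 3], [-97, -65, 3]], angular=[[0, 0, 0], [0, 0, 0], [0, 0, 0], [0, 0, 0], [0, 0, 0], [0, 0, 0], [0, 0, 0], [0, 0, 0], [0, 0, 0], [0, 0, 0]], fingers=[45, 45, 45, 45, 45, 45, 45, 45, 45, 45])

```text
clock: 29.2
eef_pos: [0.3324, -0.345, 0.0654]
tool_rot: [0.659, 0.252, -0.386, 0.594]
force: [-0.1, -0.5, -1.9]
gripper_width: 0.598
```

```bash
python3 - <<'E'
from h import *
st()
d=np.array([.0129,-.0037,.0244]);C=np.array([.404,-.195,.007])
go(C+d+[-.04,0,.06]);go(C+d+[0,0,.03]);go(C+d)
snap('scene','s15');snap('top','t15')
a=cv2.imread('pics/s15.png')[200:350,250:400]
b=cv2.imread('pics/t15.png')[270:340,320:400]
cv2.imwrite('pics/m15.png',np.hstack([cv2.resize(a,(350,420),interpolation=2),cv2.resize(b,(450,420),interpolation=2)]))
E
```

```text
t 29.2 p [ 0.3324 -0.345   0.0654] j [-1.18  0.46  2.26  1.52  0.5  -0.81] F [-0.1 -0.5 -1.9] g 0.598
[[0.575, 0.791, -0.209], [-0.126, -0.167, -0.978], [-0.808, 0.588, 0.003]]
slide [ -13.8   26.  -152.3] ang [0. 0. 0.]
slide [  33.4   40.  -160.7] ang [0. 0. 0.]
slide [  57.7   22.4 -160.9] ang [0. 0. 0.]
```

View pics/m15.png

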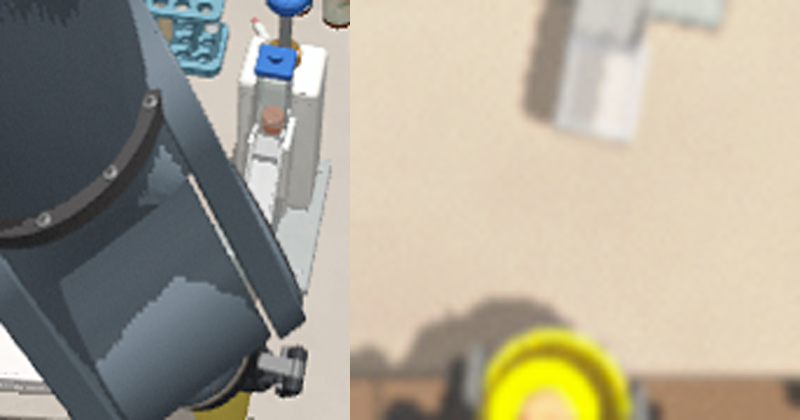

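Request:
send_rows(slide=[[-14, 20, -20], [-14, 26, -60], [-14, 26, -105], [-14, 26, -150], [0, 30, -155], [15, 35, -160], [33, 40, -161], [33, 40, -161]], angular=[[0, 0, 0], [0, 0, 0], [0, 0, 0], [0, 0, 0], [0, 0, 0], [0, 0, 0], [0, 0, 0], [0, 0, 0]], fingers=[45, 45, 45, 45, 45, 45, 45, 45])

```text
clock: 30.3
eef_pos: [0.4172, -0.1976, 0.0597]
tool_rot: [0.659, 0.254, -0.386, 0.593]
force: [-0.5, 0.2, -1.9]
gripper_width: 0.597
```

```bash
python3 - <<'E'
from h import *
st()
d=np.array([.0129,-.0037,.0244]);C=np.array([.404,-.195,.007])
go(C+d+[0,0,.002]);go(C+d);
snap('scene','s16');snap('top','t16')
a=cv2.imread('pics/s16.png')[220:350,200:330]
b=cv2.imread('pics/t16.png')[250:340,230:330]
cv2.imwrite('pics/m16.png',np.hstack([cv2.resize(a,(400,400),interpolation=2),cv2.resize(b,(400,400),interpolation=2)]))
E
```

```text
t 30.3 p [ 0.4172 -0.1976  0.0597] j [-0.71  0.43  2.38  2.24  0.36 -1.12] F [-0.5  0.2 -1.9] g 0.597
[[0.573, 0.793, -0.208], [-0.123, -0.167, -0.978], [-0.81, 0.586, 0.001]]
slide [ 21.2 -15.5   1.1] ang [0. 0. 0.]
slide [ 22.9 -16.6   1.1] ang [0. 0. 0.]
```

View pics/m16.png

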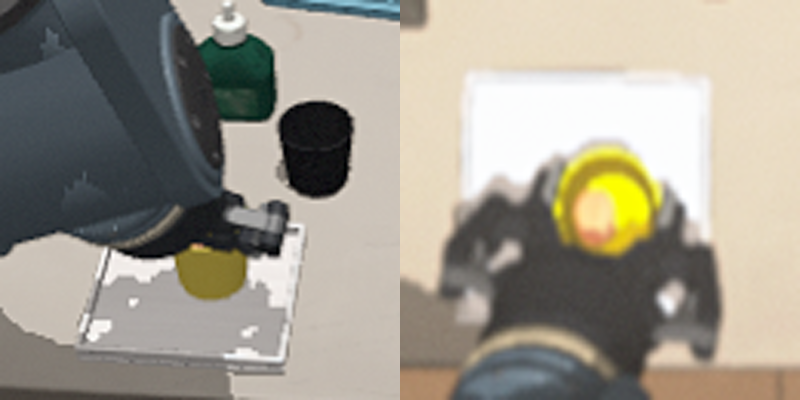

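Request:
send_rows(slide=[[7, -5, 0], [14, -10, 1], [18, -13, 1], [20, -14.5, 1], [21.5, -15.5, 1], [22.5, -16.5, 1], [23.2, -17, 1], [23.2, -17, 1]], angular=[[0, 0, 0], [0, 0, 0], [0, 0, 0], [0, 0, 0], [0, 0, 0], [0, 0, 0], [0, 0, 0], [0, 0, 0]], fingers=[45, 45, 45, 45, 45, 45, 45, 45])

```text
clock: 31.4
eef_pos: [0.4162, -0.1987, 0.0317]
tool_rot: [0.659, 0.253, -0.386, 0.593]
force: [1.2, 0.6, -0.5]
gripper_width: 0.596
```

Request:
send_rows(slide=[[0.6, -0.4, 0], [1, -0.7, 0], [1, -0.7, 0]], angular=[[0, 0, 0], [0, 0, 0], [0, 0, 0]], fingers=[45, 45, 45])

```text
clock: 31.78
eef_pos: [0.4166, -0.1987, 0.0313]
tool_rot: [0.66, 0.253, -0.385, 0.594]
force: [-5.6, 2.4, 15.7]
gripper_width: 0.595
```

Firm contact with the tray, so I let go.

Request:
send_rows(slide=[[0, 0, 0], [0, 0, 0], [0, 0, 0], [0, 0, 0], [0, 0, 0], [0, 0, 0]], angular=[[0, 0, 0], [0, 0, 0], [0, 0, 0], [0, 0, 0], [0, 0, 0], [0, 0, 0]], fingers=[56, 64, 72, 80, 82, 82])

```text
clock: 32.52
eef_pos: [0.4166, -0.1987, 0.0313]
tool_rot: [0.66, 0.253, -0.385, 0.594]
force: [-0.4, 0.6, -0.6]
gripper_width: 0.963
```

Request:
send_rows(slide=[[-10, 0, 0], [-25, 0, 0], [-50, 0, 0], [-80, 0, 0], [-120, 0, 0], [-160, 0, 0], [-160, 0, 0]], angular=[[0, 0, 0], [0, 0, 0], [0, 0, 0], [0, 0, 0], [0, 0, 0], [0, 0, 0], [0, 0, 0]], fingers=[82, 82, 82, 82, 82, 82, 82])

```text
clock: 33.4
eef_pos: [0.3234, -0.1788, 0.1616]
tool_rot: [0.659, 0.252, -0.386, 0.594]
force: [0.2, -0.1, -0.0]
gripper_width: 0.96
```

```bash
python3 - <<'E'
from h import *
st()
snap('scene','s17');snap('top','t17')
a=cv2.imread('pics/s17.png')
b=cv2.imread('pics/t17.png')[280:320,260:310]
cv2.imwrite('pics/m17.png',np.hstack([cv2.resize(a[180:350,200:450],(400,300)),cv2.resize(b,(400,300),interpolation=2)]))
hsv=cv2.cvtColor(np.load('pics/t17.npz')['p'],cv2.COLOR_RGB2HSV);m=cv2.inRange(hsv,(20,70,50),(35,255,255))
o=np.zeros_like(m);o[275:330,255:310]=m[275:330,255:310]
c=max(cv2.findContours(o,0,1)[0],key=cv2.contourArea)
P=np.array([onz('top',u,v,.057)[:2]for u,v in c[:,0]]);print(cv2.minEnclosingCircle((P*1000).astype(np.float32)))
E
```

```text
t 33.4 p [ 0.3234 -0.1788  0.1616] j [-0.91 -0.04  2.51  1.21  0.42 -0.21] F [ 0.2 -0.1 -0. ] g 0.96
[[0.575, 0.791, -0.209], [-0.126, -0.167, -0.978], [-0.808, 0.589, 0.004]]
((405.0347900390625, -195.5043487548828), 26.489139556884766)
```

View pics/m17.png

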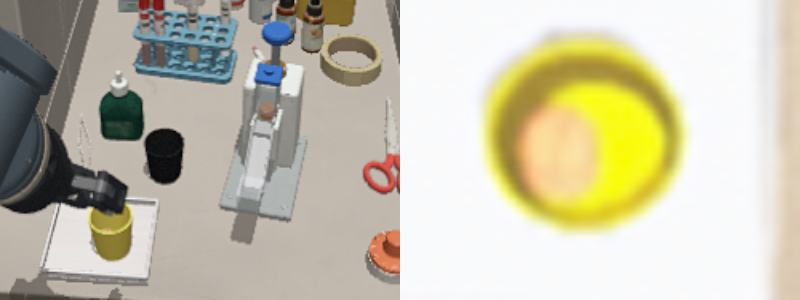

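View pics/t17.png

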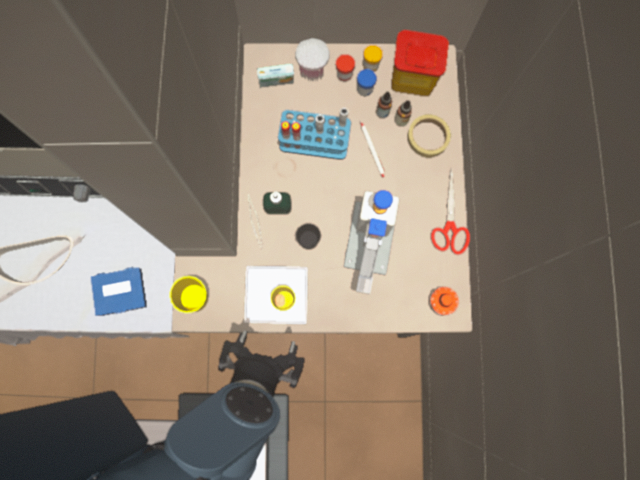

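```bash
python3 - <<'E'
from h import *
zs=[np.load('pics/t17.npz')]+[None]*3
D=[zs[0]['d']]
for i in range(4):
    _,d=r.read_camera('top');D.append(d)
d=np.median(D,0);C=cloud('top',d);p=zs[0]['p']
hsv=cv2.cvtColor(p,cv2.COLOR_RGB2HSV)
sub=(slice(280,320),slice(262,310))
pk=np.zeros((480,640),bool);pk[sub]=cv2.inRange(hsv,(4,40,150),(18,200,255))[sub]>0
v,u=np.nonzero(pk);print('pink',len(u),u.mean(),v.mean(),'z',np.percentile(C[pk][:,2],[10,25,50,75,90]).round(4))
fl=np.zeros_like(pk);fl[sub]=cv2.inRange(hsv,(27,200,220),(33,255,255))[sub]>0
v2,u2=np.nonzero(fl);print('yellow floor',len(u2),np.percentile(C[fl][:,2],[10,25,50,75]).round(4))
print('tray',np.median(C[275:283,255:300].reshape(-1,3)[:,2]))
w=[r.read_camera('scene') for _ in range(1)][0]
s=w[0];cv2.imwrite('pics/s18.png',s[:,:,::-1])
a=cv2.imread('pics/s18.png')
h1=cv2.resize(a[285:340,225:300],(400,293),interpolation=2)
cv2.imwrite('pics/m18.png',np.hstack([h1,cv2.resize(a[185:260,340:415],(293,293),interpolation=2)]))
t0=np.load('pics/top0.npz')['p'].astype(int);df=np.abs(t0-p.astype(int)).sum(2);m=(df>90).astype(np.uint8)
k,l,s_,c=cv2.connectedComponentsWithStats(m)
for i in range(1,k):
    if s_[i,4]>15:print(s_[i],c[i].round())
E
```

```text
pink 118 299.3135593220339 300.1101694915254 z [-0.0013 -0.0007  0.0004  0.011   0.024 ]
yellow floor 115 [0.0086 0.0093 0.0104 0.0114]
tray 0.0069435865356757
[270 284  28  31 513] [283. 299.]
[ 218  318   87   76 3157] [256. 365.]
[285 327   7   6  33] [288. 330.]
[    0   391   168    89 11467] [ 76. 440.]
[264 395  16  39 368] [272. 412.]
[227 414  11   7  20] [232. 418.]
[ 166  421  101   59 3018] [230. 442.]
[169 454  51  26 586] [193. 470.]
```

View pics/m18.png

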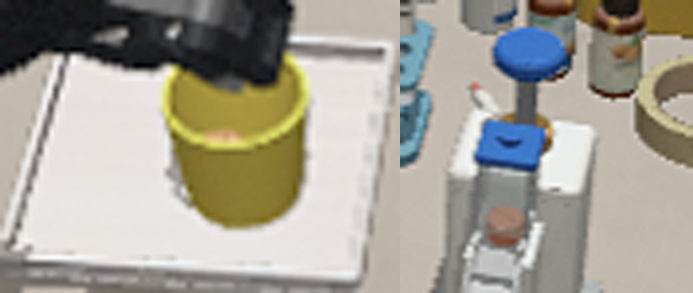

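```bash
python3 - <<'E'
from h import *
D=[];
for i in range(6):
    p,d=r.read_camera('top');D.append(d)
C=cloud('top',np.median(D,0))
# tablet centre from crop: (560,152)/8 + (260,280), floor (650,130)
print((C[295:303,276:284,2]*1000).round(1))
print((C[293:300,286:292,2]*1000).round(1))
E
```

```text
[[13.3  8.8 24.  24.4 25.1 25.  25.  11.1]
 [22.4 23.7 25.6 25.  22.8 27.2 24.  23.1]
 [26.8 24.8 23.3 23.6 25.  25.1 24.9 24.2]
 [23.2 26.9 24.3 24.6 22.  25.6 23.2 24.9]
 [25.  24.7 25.1 23.6 25.  22.5 25.1 24.3]
 [24.9 24.8 26.4 26.1 24.7 23.2 23.8 23.4]
 [24.  25.2 23.8 23.8 25.2 27.5 23.2 25.5]
 [19.8 23.9 24.9 25.8 23.3 23.8 24.7 23.3]]
[[10.2  8.5 11.2 11.4 18.2 26.5]
 [ 9.5  8.9 11.6 12.1 10.5 17.1]
 [11.8 11.  12.2  8.2  9.1 12.2]
 [10.1 10.6  8.7 12.4 10.1 11.4]
 [11.  11.5 11.8 10.   9.1  8.7]
 [11.4 10.7  9.8  9.4 10.5 11.1]
 [ 8.7 10.3 10.   8.9  6.9 11.5]]
```

The tablet's top is 14 mm above the cup floor, which is two 7 mm tablets stacked. In the top view nothing else moved apart from the arm, so I'm handing in.

```bash
python3 - <<'E'
from h import *
st();print(r.close_job())
E
```

```text
t 34.05 p [ 0.3246 -0.1788  0.1603] j [-0.91 -0.03  2.51  1.22  0.41 -0.22] F [ 0.5 -0.5  0. ] g 0.957
[[0.575, 0.791, -0.208], [-0.124, -0.167, -0.978], [-0.809, 0.588, 0.001]]
the job is handed in; nothing more can be done
None
```

The job is done and handed in at 34 s. The small yellow cup is back upright on the tray with both tablets in it.

I stood the cup under the spout and let go of it, about 0.5 mm from where I had worked out the spot to be. I then gave the plunger two full strokes. Each met its stop after about 36 mm, pressed gently to about 18 N vertical, and I let the knob come fully up each time.

**Last checks:**
- **Cup:** it stands on the tray at about (0.405, -0.195). That is about 10 mm from where it started, further in on the tray.
- **Tablets:** the top camera shows only one pink disc. Its top is about 14 mm above the cup floor by depth, so I read it as two 7 mm tablets stacked flat; this rests on depth alone. The magazine stack looked lower after the first stroke, and the knob is up.
- **Other things:** comparing the top pictures from before and after shows changes only at the cup and the arm.
- **Robot:** it was clear of everything when I handed in.

One slip: my first tilted pose ran the last joint up to its range limit (-2.87). I turned the gripper half round and carried on. No check failed.

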